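# Feed a colour-glass bar through the chopper's guard window and hold it at the stop

### The job

Get the bench chopper ready to cut a piece off the flat glass bar: first swing the raised guard down by its handle until its tongue rests right down in the catch, then pick up the flat bar and feed it end first through the window in the closed guard until its end meets the length stop behind the blades. Finish while still holding the bar there in the gripper, level and square to the chopper, for the colleague who pulls the lever; do not let go of it, and leave the other tools and the round offcut where they lie.

Things in the scene. Friction and masses are not known exactly. Their poses are not given: they have to be found in the camera images.
- chopper: grey bench chopper (lever press), bolted down at a new place and heading each time; base plate 250 x 260 x 20 mm. Origin on the bench below the window; x = level feed direction, from the operator's side through the window to blades and stop; y level across, z up. The press frame stands from 14 mm behind the guard's middle plane, 225 mm high (lever fork 275); its lever points away from the operator.
- guard (a joint): angle of the chopper's swing guard: 0 = down, its tongue resting in the forked catch (hard end); grows as the free end is raised, up to 1.25 rad. Starts raised, 0.6 to 1.05. Stiff pivot (friction 0.6 N m, guard 0.4 kg): it stays wherever it is left and does not fall shut; 1 to 6 N at the handle moves it.
- guard_hinge (a point): point on the guard's pivot pin, in the middle plane of the 8 mm guard plate, 110 mm above the bench, 85 mm to the -y side of the feed line. The guard swings about this x axis (= feed direction); y points from the pivot along the guard to its free end and turns with it (level when down).
- guard_handle (a point): grip point on the guard's handle, a black round pin 12 mm thick and 50 mm long with a 16 mm button at its end, standing out against the feed direction. The point is on its centre line, 42 mm before the guard's middle plane, 175 mm from the pivot axis along the guard; 110 mm high when down. The catch fork is 26 mm past the pin, reaches 12.5 mm out from that plane and is 132 mm high.
- window (a point): centre of the window in the guard, in the plate's middle plane, 85 mm from the pivot; guard down: on the feed line, 110 mm high, axes as the chopper's (else it swings along). Window 36 mm wide (y) x 22 high (z), 2 mm more than the bar; flared lips in front, mouth 46 x 32 mm, starting 13 mm before that plane. Plate: 42 mm above and below. Blades 35 mm behind, 16 mm below and 22 mm above the feed line.
- stop_face (a point): centre of the front face of the steel length stop (70 x 28 mm plate), on the feed line, 110 mm above the bench, 52 to 75 mm behind the guard's middle plane; the setting differs each time and is clamped firm. Axes as the chopper's; it does not turn with the guard.
- bar: the flat bar of opaque dark blue glass, 300 long (x) x 34 wide (y) x 20 mm thick (z), about 0.5 kg, lying flat on the bench on the right side; the only long glass bar there. Origin at its centre. Either end may go in first.
- paddle: bystander: flat wooden paddle, 310 mm long, blade 110 x 75 x 12 mm, lying beside the bar (the two may change places); origin under the middle of its length
- jacks: bystander: steel jacks (big spring tongs), 330 x 60 x 18 mm, lying on the right; origin under their middle
- shears: bystander: dark steel shears with two ring handles, 240 x 120 mm, lying flat near the robot on its left; origin under the rivet
- block: bystander: wooden shaping ladle, cup 80 mm across and 45 mm high with a stick handle, 210 mm long in all; origin under its middle
- tweezers: bystander: steel tweezers 210 x 44 x 12 mm, lying near the robot; origin under their middle
- offcut: bystander: short round glass offcut, 34 mm thick, 60 mm long, lying on its side near the robot; origin on its underside as built

How it is judged:
By the outcome, as a careful person would: the job done as asked, in the order asked, and still so for the second after the job is handed in, while the arm keeps its last pose, push and grip.
It also fails if it takes over 64 s, if anything falls off the work surface, if the arm or the gripper's body presses on something with over 40 N, if the wrist force passes 120 N, or if a joint passes its speed limit or range.

### The arm

A 6-joint arm with a two-finger parallel gripper is mounted at the origin on the work surface. World frame = base frame: x ahead of the robot, y to its left, z up, the work surface at z = 0. Lengths are in m, angles in rad, forces in N, time in s.
With the tool pointing down it reaches from about 0.425 to 0.95 m from the base axis. Payload 3.5 kg.
Tool frame: the origin (TCP) lies midway between the tips of the shut fingers; the grasp point (between the pads) lies 19 mm behind it (r.grasp_offset is the distance from the TCP to the grasp point, in m); z points along the fingers, y is the direction in which the jaws open and shut (so a half turn about z gives the same grasp; the last joint's range is limited). The gripper opens to 85 mm and grips with 20 to 120 N. Pads are 22 mm wide; open, the fingers measure 114 mm over their backs; the gripper's body (76 mm by 85 mm) begins 54 mm behind the grasp point. The pads swing forward as they close: fully open they stand 13 mm farther back than shut.
Start: joints at [-1.459, 0.286, 1.577, -0, 1.279, -0.15], TCP at [0.175, -0.652, 0.204] pointing down, gripper open.
Joint ranges: [-2.77, 2.77], [-0.9, 2.22], [0.21, 2.48], [-1.53, 4.67], [0.24, 2.81], [-2.84, 2.84]. Speed limits (rad/s): [2.79, 2.79, 3.14, 3.14, 3.14, 3.14].

### API

Orientations are given as a rotation vector (axis times angle).
In Python, from cell import r, eyes gives the robot as it stands. The module is installed in compiled form; this text tells all that it offers.
- The arm moves only by the tool servo_tool, never from a script. Its argument "steps" is a list of rows, each an object of numbers: "fingers": the finger opening in mm, from 0 to 85.4; "dx", "dy", "dz": the shift along the tool's x, y, z in mm; "spin": the turn about the tool's z in rad. A call has 1 to 8 rows; each row shifts and turns the commanded pose from where the row before left it, along the tool's axes as they then stand; what a row does not reach is not made up. A row lasts 1/12 s, in which the tool goes at most 41.7 mm and 7.16 degrees, less where a joint would pass 70% of its speed; a pose out of reach is approached as far as the arm can. A call is refused whole if a number of a shift passes 41.7 or a number of a turn 0.125, either way. A call with a gripper value outside its range is refused whole. The fingers move at their own pace and stop on an object; "grip_force" is the grip in N (left out, the last holds). Time passes only in rows, so rows that do not move let the fingers close. It gives the time, the measured TCP pose, the force and the opening at its end, in the units of the state.
- r.state(): the state, without advancing time (a new reading comes with each control period).
- eyes.grab_frame(name): name is "scene" or "top"; returns the picture (480x640x3 uint8, red, green, blue); there is no depth.
- eyes.calibration(name): a dict with "fx", "fy", "cx", "cy" (pixels), "R" (3x3) and "t" (3): a world point X has camera coordinates R X + t. Camera axes: x right, y down, z forward; pixel columns grow to the right and rows downward; lengths in m; the calibration is good to about 2 mm. A picture is of the moment at which its call begins. calibration takes no time and is no camera call.
- r.sign_off(): hands the job in, once; it reports no verdict.
The state is a dict: "time_s": time; "qpos": joint angles; "joint_velocities": joint speeds; "joint_torque": joint torques, N m; "position": TCP position; "tcp_rot": TCP orientation; "wrist_force": force on the tool from outside, world axes, zero at the start; "ft_torque": the same for the moment, N m; "opening": finger opening in m.
Only numpy, scipy, OpenCV 4.12 (cv2) and the standard library are available. Lean on these libraries where they do the work, as an engineer would, in place of code of your own. Each camera call takes 0.05 s, during which the arm holds its last target.

## Working session

There is one attempt and no reset: what is moved stays moved. The work goes in short steps, Python scripts to look and compute and a tool call to move; the robot and the scene stay as the last step left them, time stands still between calls to the robot, and variables do not carry over. Pictures are saved under pics/ and viewed, and the job is handed in when it is done.

Besides the shell and the picture viewer there is one more tool, called as name([rows], argument=value, ...), one row to a line, values as JSON. servo_tool: Moves the arm, as the interface text tells. Its arguments: {"type":"object","properties":{"steps":{"type":"array"},"grip_force":{"type":"number"}},"required":["steps"]}

```bash
ls; mkdir -p pics; python3 - <<'E'
from cell import r, eyes
import cv2, numpy as np
print(r.state(), r.grasp_offset)
for n in ("scene","top"):
    im=eyes.grab_frame(n); cv2.imwrite(f"pics/{n}0.png",im[:,:,::-1]); c=eyes.calibration(n)
    print(n,c)
E
```

```text
pics
{'time_s': 0.0, 'qpos': array([-1.45900529e+00,  2.87225148e-01,  1.57818553e+00, -1.57777481e-05,
        1.27859039e+00, -1.49985999e-01]), 'joint_velocities': array([-0.00054209, -0.00038136,  0.00180234,  0.00069689,  0.00337973,
       -0.00047536]), 'joint_torque': array([ 3.39885655e-04, -4.05980408e+01, -2.92630255e+01, -8.21327603e-05,
        5.84207344e-03,  1.21864652e-06]), 'position': array([ 0.1746402 , -0.65126694,  0.20270297]), 'tcp_rot': array([-3.11233187e+00, -4.09718099e-01, -4.84866710e-05]), 'wrist_force': array([-0.03503914,  0.0314134 , -0.11594989]), 'ft_torque': array([-0.0078072 ,  0.04226133,  0.01859716]), 'opening': 0.08553442700518683} 0.0187
scene {'fx': 446.68916151897315, 'fy': 446.68916151897315, 'cx': 321.4376978069089, 'cy': 243.13562143731056, 'R': array([[-0.82681507,  0.56242707, -0.00725547],
       [ 0.47165053,  0.68622233, -0.55375508],
       [-0.30646798, -0.46127509, -0.83264799]]), 't': array([ 0.46054366, -0.12062563,  1.28563955])}
top {'fx': 614.6243273689258, 'fy': 614.6243273689258, 'cx': 320.90793690901165, 'cy': 251.30504251437856, 'R': array([[ 0.01710313, -0.99973368,  0.01549354],
       [-0.99253769, -0.01884707, -0.1204729 ],
       [ 0.12073283, -0.01331746, -0.9925957 ]]), 't': array([-0.09083998,  0.47504751,  1.7995976 ])}
```

View pics/scene0.png

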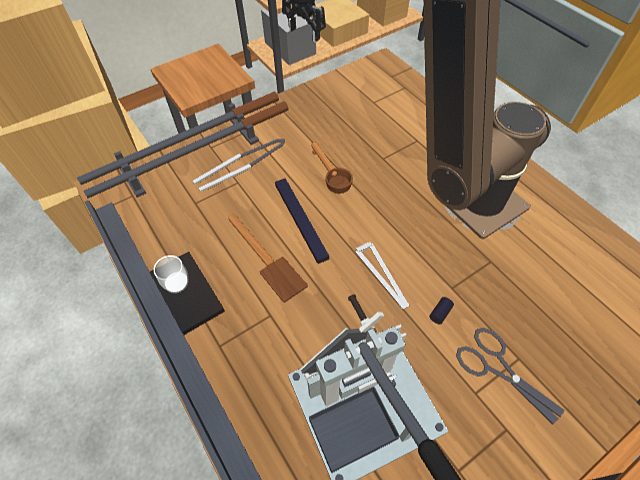

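View pics/top0.png

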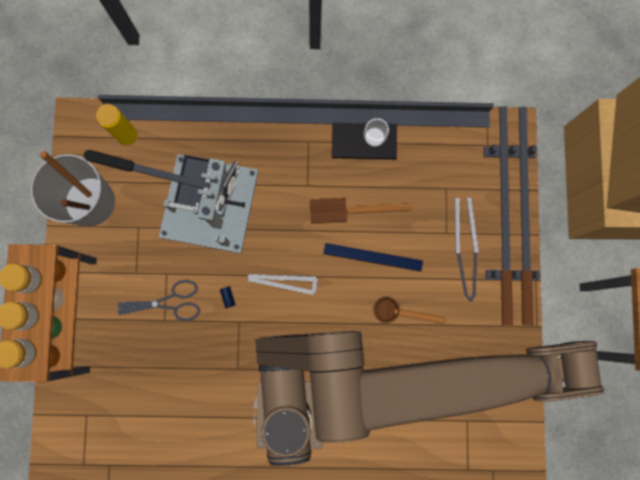

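```bash
python3 - <<'E'
import cv2
a=cv2.imread("pics/scene0.png")[280:480,270:450]; cv2.imwrite("pics/sz.png",cv2.resize(a,None,fx=3,fy=3,interpolation=cv2.INTER_CUBIC)[:600])
a=cv2.imread("pics/top0.png")[140:260,150:270]; cv2.imwrite("pics/tz.png",cv2.resize(a,None,fx=5,fy=5,interpolation=cv2.INTER_CUBIC))
E
```

```text
(no output)
```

View pics/sz.png

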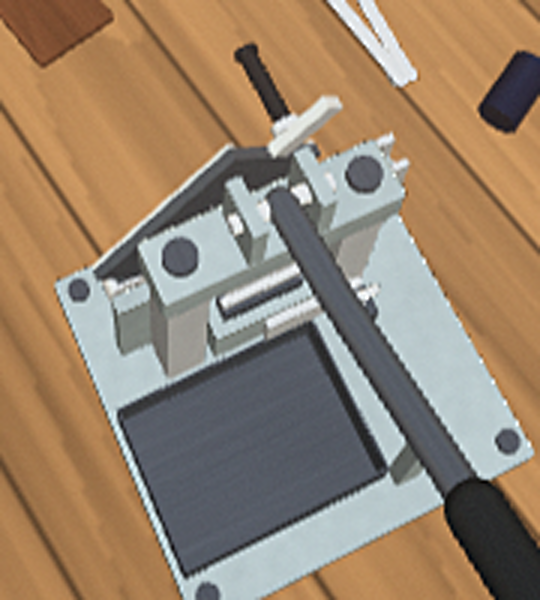

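View pics/tz.png

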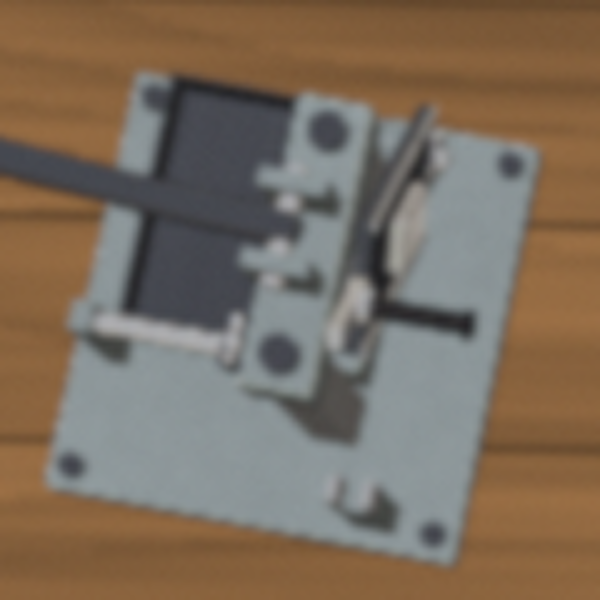

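```bash
cat > h.py <<'E'
import numpy as np, cv2
from scipy.ndimage import map_coordinates
from cell import r, eyes
C={n:eyes.calibration(n) for n in("scene","top")}
def ray(n,uv):
    c=C[n]; d=c["R"].T@np.array([(uv[0]-c["cx"])/c["fx"],(uv[1]-c["cy"])/c["fy"],1]); return -c["R"].T@c["t"],d/np.linalg.norm(d)
def onz(n,uv,z):
    o,d=ray(n,uv); return o+d*(z-o[2])/d[2]
def tri(uvs,uvt):
    A=[];b=[]
    for n,uv in(("scene",uvs),("top",uvt)):
        o,d=ray(n,uv);P=np.eye(3)-np.outer(d,d);A.append(P);b.append(P@o)
    A=np.vstack(A);b=np.hstack(b);x=np.linalg.lstsq(A,b,rcond=None)[0];return x,np.linalg.norm(A@x-b)*1e3
def proj(n,X):
    c=C[n];p=c["R"]@np.asarray(X)+c["t"];return np.array([c["fx"]*p[0]/p[2]+c["cx"],c["fy"]*p[1]/p[2]+c["cy"]])
def edge(ch,p,q,half=6,n=40,trim=.1):
    # fit line to strongest gradient near segment p-q, return centre,dir
    p=np.array(p,float);q=np.array(q,float);d=(q-p)/np.linalg.norm(q-p);nn=np.array([-d[1],d[0]])
    s=np.arange(-half,half+.01,.25);pts=[]
    for t in np.linspace(trim,1-trim,n):
        m=p+(q-p)*t;xy=m[:,None]+nn[:,None]*s
        v=map_coordinates(ch.astype(float),[xy[1],xy[0]],order=1);g=np.abs(np.gradient(cv2.GaussianBlur(v[None],(0,0),2)[0]))
        k=g.argmax();w=slice(max(0,k-6),k+7)
        pts.append(m+nn*(s[w]*g[w]).sum()/g[w].sum())
    pts=np.array(pts,np.float32)
    l=cv2.fitLine(pts,cv2.DIST_HUBER,0,.01,.01).ravel()
    res=np.abs((pts-l[2:])@np.array([-l[1],l[0]]));return l[2:],l[:2],np.median(res)
def cross(a,b):
    t=np.linalg.solve(np.array([a[1],-b[1]]).T,b[0]-a[0]);return a[0]+a[1]*t[0]
def sat(im): return cv2.cvtColor(im,cv2.COLOR_BGR2HSV)[:,:,1]
E
python3 - <<'E'
from h import *
im=cv2.imread("pics/top0.png");S=sat(im)
P=[(177.4,154.4),(258,169.4),(241.4,253.2),(159.4,237.4)]
L=[edge(S,P[i],P[(i+1)%4],5) for i in range(4)]
print([l[2] for l in L])
c=[cross(L[i-1],L[i]) for i in range(4)];print(np.round(c,2))
W=[onz("top",x,.02) for x in c];print(np.round(W,4))
for i in range(4):
    d=W[(i+1)%4]-W[i];print(np.linalg.norm(d),np.degrees(np.arctan2(d[1],d[0])))
im=cv2.imread("pics/scene0.png");S=sat(im)
for w in W: print(proj("scene",w))
# bar in top
b=[(324,244),(422,262),(420,270),(323,252)]
T=cv2.imread("pics/top0.png")
hsv=cv2.cvtColor(T,cv2.COLOR_BGR2HSV)
m=((hsv[:,:,0]>100)&(hsv[:,:,0]<130)&(hsv[:,:,1]>90)&(hsv[:,:,2]<120)).astype(np.uint8)
m[:, :300]=0;m[:230]=0;m[290:]=0
n,l,st,ce=cv2.connectedComponentsWithStats(m);print(st)
k=st[1:,4].argmax()+1;rr=cv2.minAreaRect(np.argwhere(l==k)[:,::-1].astype(np.float32));bx=cv2.boxPoints(rr);print(rr,bx)
E
```

```text
[np.float32(0.16593096), np.float32(0.04933238), np.float32(0.030067911), np.float32(0.050703064)]
[[176.72 153.15]
 [258.44 168.74]
 [240.83 253.4 ]
 [157.51 237.33]]
[[0.7699 0.3609 0.02  ]
 [0.7266 0.1116 0.02  ]
 [0.4669 0.1565 0.02  ]
 [0.5105 0.4064 0.02  ]]
0.25306989287501436 -99.84156372182467
0.26353461507988274 170.1929815989225
0.2537038287807682 80.10481130890908
0.2632975459500926 -9.9449130055097
[335.27551456 490.09029181]
[286.58143001 372.25921457]
[390.25124106 326.18053876]
[450.29077364 430.47508762]
[[     0      0    640    480 306328]
 [   325    244     97     26    872]]
((372.86407470703125, 256.761474609375), (96.96611785888672, 9.000480651855469), 10.124671936035156) [[324.3449  252.66878]
 [325.92712 243.80844]
 [421.38324 260.8542 ]
 [419.80103 269.7145 ]]
```

```bash
python3 - <<'E'
from h import *
for n,(x0,y0,x1,y1),f in (("scene",(335,285,385,345),12),("top",(210,155,260,220),10)):
    a=cv2.imread(f"pics/{n}0.png")[y0:y1,x0:x1]
    cv2.imwrite(f"pics/z_{n}.png",cv2.resize(a,None,fx=f,fy=f,interpolation=cv2.INTER_NEAREST)[:600])
E
```

```text
(no output)
```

View pics/z_scene.png

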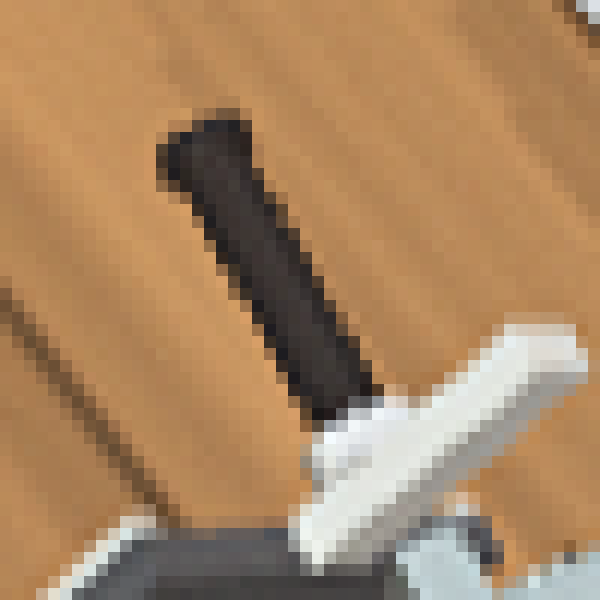

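View pics/z_top.png

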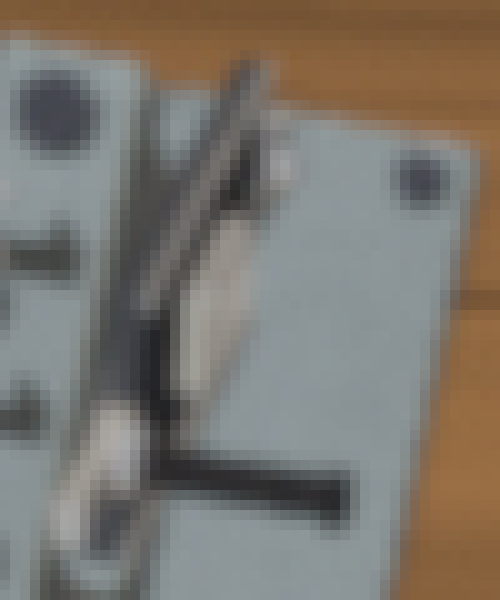

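```bash
cat >> h.py <<'E'
H=np.radians(80.1); F=np.array([np.cos(H),np.sin(H),0]); Y=np.array([-np.sin(H),np.cos(H),0])
E
python3 - <<'E'
from h import *
ps=[(351.7,295.4),(363.25,317.8)];pt=[(244.5,204.9),(225.5,201.2)]
ws=[tri(ps[0],pt[0])]
print("end",ws)
for n,p in(("scene",ps),("top",pt)):
    o,d0=ray(n,p[0]);_,d1=ray(n,p[1]);N=np.cross(d0,d1);N/=np.linalg.norm(N);print(n,"plane tilt vs F",np.degrees(np.arcsin(N@F)))
    # z->y relation
    for z in(.2,.25,.3):
        # point on plane with given z & F.X = ws.F
        A=np.array([N,F,[0,0,1]]);X=np.linalg.solve(A,[N@o,ws[0][0]@F,z]);print(z,X@Y)
X=ws[0][0];print("F,Y,z",X@F,X@Y,X[2])
a=np.arcsin((X[2]-.11)/.175);print("angle",a)
y0=X@Y-(-.085+.175*np.cos(a));print("y0",y0)
# base corners in F,Y
for w in [(.7699,.3609),(.7266,.1116),(.4669,.1565),(.5105,.4064)]:
    w=np.array([*w,.02]);print(w@F,w@Y)
# jig points: fork top in top view, zoom5 (345,490)
for uv in((216.2,236.9),(222.5,238.5)):
    w=onz("top",uv,.132);print("fork",w@F,w@Y)
E
```

```text
end [(array([0.57030917, 0.12491679, 0.24298787]), np.float64(0.2176244751368563))]
scene plane tilt vs F -1.2876251853415852
0.2 -0.5289819291774888
0.25 -0.5420506552245677
0.3 -0.5551193812716467
top plane tilt vs F -0.1343886088421503
0.2 -0.5479230922873817
0.25 -0.5392467947726624
0.3 -0.530570497257943
F,Y,z 0.2211094365021836 -0.5403400549088215 0.2429878667825634
angle 0.8632064433951916
y0 -0.5690907792521116
0.4878941701143754 -0.6963864579157215
0.23486188506189187 -0.6965931487928766
0.2344433064636785 -0.4330406401879363
0.48811823584193875 -0.43302632464845986
fork 0.2965045994653708 -0.4550921679917416
fork 0.2782372383192876 -0.45402254456798813
```

servo_tool([
  {"dz": -20,"spin": -0.12},
  {"dz": -20,"spin": -0.12},
  {"dz": -20,"spin": -0.12},
  {"dz": -20,"spin": -0.12},
  {"dz": -20,"spin": -0.12},
  {"dz": -20,"spin": -0.12},
  {"dz": -20,"spin": -0.12},
  {"dz": -20,"spin": -0.12,"fingers": 50},
])

```text
invalid input at $.steps[0]: expected keys fingers, dx, dy, dz, spin
```

```bash
cat >> h.py <<'E'
from scipy.spatial.transform import Rotation as Ro
def go(target,s=None,heading=None):
    s=s or r.state();R=Ro.from_rotvec(s["tcp_rot"]).as_matrix();p=s["position"]
    d=R.T@(np.asarray(target)-p)*1e3
    hd=np.degrees(np.arctan2(R[1,0],R[0,0]))
    print("t",round(s["time_s"],2),"pos",p.round(4),"FYz",np.round([p@F,p@Y,p[2]],4),"hx",hd.round(2),"tilt",np.degrees(np.arccos(-R[2,2])).round(2),"shift mm",d.round(1),"open",round(s["opening"]*1e3,1),"F",s["wrist_force"].round(1),"q",s["qpos"].round(2))
    if heading is not None: print("spin",np.radians(hd-heading).round(4))
def P(f,y,z): return f*F+y*Y+np.array([0,0,z])
E
python3 -c "
from h import *
go(P(.241,-.540,.34),heading=80.1)"
```

```text
t 0.1 pos [ 0.1747 -0.6513  0.2028] FYz [-0.6116 -0.284   0.2028] hx 15.0 tilt 0.12 shift mm [ 591.2 -665.9 -135.5] open 85.5 F [-0.8  0.5 -0.5] q [-1.46  0.29  1.58 -0.    1.28 -0.15]
spin -1.1362
```

servo_tool([
  {"dx": 0,"dy": 0,"dz": -20,"spin": -0.12,"fingers": 50},
  {"dx": 0,"dy": 0,"dz": -20,"spin": -0.12,"fingers": 50},
  {"dx": 0,"dy": 0,"dz": -20,"spin": -0.12,"fingers": 50},
  {"dx": 0,"dy": 0,"dz": -20,"spin": -0.12,"fingers": 50},
  {"dx": 0,"dy": 0,"dz": -20,"spin": -0.12,"fingers": 50},
  {"dx": 0,"dy": 0,"dz": -20,"spin": -0.12,"fingers": 50},
  {"dx": 0,"dy": 0,"dz": -20,"spin": -0.12,"fingers": 50},
  {"dx": 0,"dy": 0,"dz": -20,"spin": -0.12,"fingers": 50},
])

```text
time_s: 0.77
position: [0.1747, -0.6516, 0.3643]
tcp_rot: [-2.567, -1.809, -0.001]
wrist_force: [0.2, -0.8, -0.5]
opening: 0.0497
```

```bash
python3 -c "
from h import *
go([.55,-.3,.34],heading=80.1)"
```

```text
t 0.77 pos [ 0.1747 -0.6516  0.3643] FYz [-0.6119 -0.2841  0.3643] hx 70.34 tilt 0.08 shift mm [457.4 235.2  24.7] open 49.7 F [ 0.2 -0.8 -0.5] q [-1.46  0.22  1.37  0.    1.55 -1.12]
spin -0.1703
```

servo_tool([
  {"dx": 0,"dy": 0,"dz": 0,"spin": -0.085,"fingers": 50},
  {"dx": 0,"dy": 0,"dz": 0,"spin": -0.085,"fingers": 50},
  {"dx": 36,"dy": 18,"dz": 0,"spin": 0,"fingers": 50},
  {"dx": 36,"dy": 18,"dz": 0,"spin": 0,"fingers": 50},
  {"dx": 36,"dy": 18,"dz": 0,"spin": 0,"fingers": 50},
  {"dx": 36,"dy": 18,"dz": 0,"spin": 0,"fingers": 50},
  {"dx": 36,"dy": 18,"dz": 0,"spin": 0,"fingers": 50},
  {"dx": 36,"dy": 18,"dz": 0,"spin": 0,"fingers": 50},
])

```text
time_s: 1.43
position: [0.3201, -0.4568, 0.3634]
tcp_rot: [-2.411, -2.013, -0.001]
wrist_force: [-0.0, 0.2, 0.1]
opening: 0.0498
```

servo_tool([
  {"dx": 30,"dy": 27,"dz": 0,"spin": 0,"fingers": 50},
  {"dx": 30,"dy": 27,"dz": 0,"spin": 0,"fingers": 50},
  {"dx": 30,"dy": 27,"dz": 0,"spin": 0,"fingers": 50},
  {"dx": 30,"dy": 27,"dz": 0,"spin": 0,"fingers": 50},
  {"dx": 0,"dy": 0,"dz": 0,"spin": 0,"fingers": 50},
])

```text
time_s: 1.85
position: [0.4513, -0.3549, 0.3636]
tcp_rot: [-2.403, -2.022, -0.005]
wrist_force: [-0.7, -0.7, -0.5]
opening: 0.05
```

```bash
python3 -c "
from h import *
go(P(.241,-.540,.34),heading=80.1)"
```

```text
t 1.85 pos [ 0.4513 -0.3549  0.3636] FYz [-0.2721 -0.5056  0.3636] hx 80.17 tilt 0.2 shift mm [512.9  35.   25.2] open 50.0 F [-0.7 -0.7 -0.5] q [-0.84 -0.01  1.62  0.    1.53 -0.67]
spin 0.0012
```

servo_tool([
  {"dx": 40,"dy": 4,"dz": 0,"spin": 0,"fingers": 50},
  {"dx": 40,"dy": 4,"dz": 0,"spin": 0,"fingers": 50},
  {"dx": 40,"dy": 4,"dz": 0,"spin": 0,"fingers": 50},
  {"dx": 40,"dy": 4,"dz": 0,"spin": 0,"fingers": 50},
  {"dx": 40,"dy": 4,"dz": 0,"spin": 0,"fingers": 50},
  {"dx": 40,"dy": 4,"dz": 0,"spin": 0,"fingers": 50},
  {"dx": 40,"dy": 4,"dz": 0,"spin": 0,"fingers": 50},
  {"dx": 40,"dy": 4,"dz": 0,"spin": 0,"fingers": 50},
])

```text
time_s: 2.52
position: [0.5354, -0.0491, 0.3637]
tcp_rot: [-2.411, -2.013, 0.001]
wrist_force: [0.5, -0.6, 0.1]
opening: 0.0499
```

servo_tool([
  {"dx": 40,"dy": 0,"dz": 0,"spin": 0,"fingers": 50},
  {"dx": 40,"dy": 0,"dz": 0,"spin": 0,"fingers": 50},
  {"dx": 40,"dy": 0,"dz": 0,"spin": 0,"fingers": 50},
  {"dx": 30,"dy": 0,"dz": 0,"spin": 0,"fingers": 50},
  {"dx": 20,"dy": 0,"dz": 0,"spin": 0,"fingers": 50},
  {"dx": 0,"dy": 0,"dz": 0,"spin": 0,"fingers": 50},
  {"dx": 0,"dy": 0,"dz": 0,"spin": 0,"fingers": 50},
])

```text
time_s: 3.1
position: [0.5656, 0.1171, 0.3634]
tcp_rot: [-2.409, -2.016, 0.002]
wrist_force: [-0.7, -0.8, 0.3]
opening: 0.05
```

```bash
python3 -c "
from h import *
go(P(.241,-.540,.24),heading=80.1)
for n in('scene','top'):
    im=eyes.grab_frame(n); cv2.imwrite(f'pics/{n}1.png',im[:,:,::-1])
"
```

```text
t 3.1 pos [0.5656 0.1171 0.3634] FYz [ 0.2126 -0.537   0.3634] hx 79.85 tilt 0.09 shift mm [ 28.6   3.  123.4] open 50.0 F [-0.7 -0.8  0.3] q [ 0.03 -0.    1.62 -0.    1.53  0.21]
spin -0.0043
```

View pics/scene1.png

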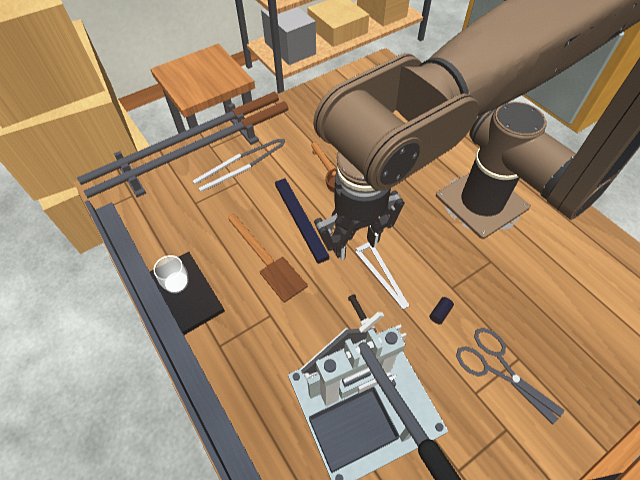

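View pics/top1.png

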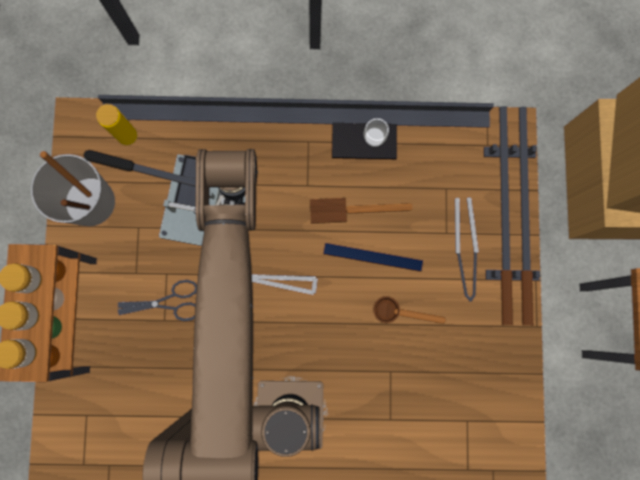

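servo_tool([
  {"dx": 14,"dy": 3,"dz": 0,"spin": -0.004,"fingers": 50},
  {"dx": 14,"dy": 0,"dz": 0,"spin": 0,"fingers": 50},
  {"dx": 0,"dy": 0,"dz": 32,"spin": 0,"fingers": 50},
  {"dx": 0,"dy": 0,"dz": 32,"spin": 0,"fingers": 50},
  {"dx": 0,"dy": 0,"dz": 28,"spin": 0,"fingers": 50},
  {"dx": 0,"dy": 0,"dz": 0,"spin": 0,"fingers": 50},
  {"dx": 0,"dy": 0,"dz": 0,"spin": 0,"fingers": 50},
])

```text
time_s: 3.78
position: [0.5729, 0.1439, 0.2704]
tcp_rot: [-2.405, -2.017, 0.005]
wrist_force: [0.1, 0.6, 0.1]
opening: 0.0505
```

```bash
python3 -c "
from h import *
go(P(.241,-.540,.23),heading=80.1)
for n in('scene',):
    im=eyes.grab_frame(n); cv2.imwrite(f'pics/{n}2.png',cv2.resize(im[220:420,270:470,::-1],None,fx=3,fy=3,interpolation=cv2.INTER_CUBIC))
"
```

```text
t 3.78 pos [0.5729 0.1439 0.2704] FYz [ 0.2402 -0.5397  0.2704] hx 79.96 tilt 0.24 shift mm [ 0.8  0.5 40.4] open 50.5 F [0.1 0.6 0.1] q [0.07 0.06 1.71 0.   1.37 0.25]
spin -0.0024
```

View pics/scene2.png

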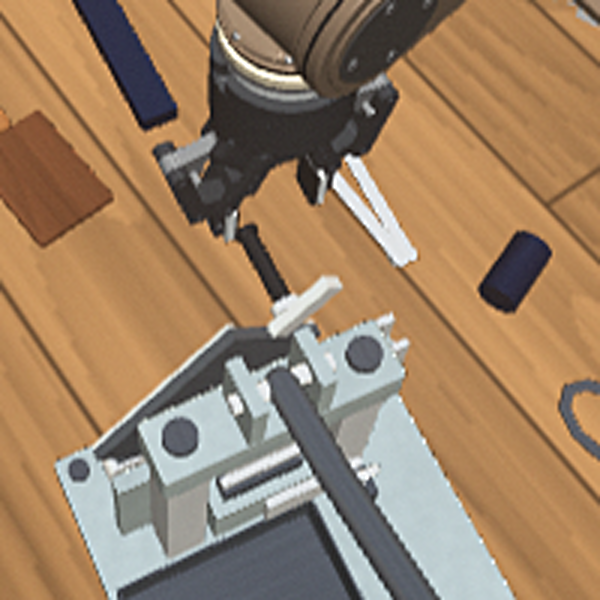

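servo_tool([
  {"dx": 0,"dy": 0,"dz": 20,"spin": 0,"fingers": 50},
  {"dx": 0,"dy": 0,"dz": 21,"spin": 0,"fingers": 50},
  {"dx": 0,"dy": 0,"dz": 0,"spin": 0,"fingers": 50},
  {"dx": 0,"dy": 0,"dz": 0,"spin": 0,"fingers": 50},
])

```text
time_s: 4.17
position: [0.5743, 0.1437, 0.2327]
tcp_rot: [2.407, 2.018, 0.002]
wrist_force: [-0.4, -0.0, 0.3]
opening: 0.0499
```

```bash
python3 -c "
from h import *
go(P(.241,-.540,.23),heading=80.1)
for n in('scene',):
    im=eyes.grab_frame(n); cv2.imwrite(f'pics/{n}3.png',cv2.resize(im[240:360,300:420,::-1],None,fx=5,fy=5,interpolation=cv2.INTER_CUBIC))
"
```

```text
t 4.17 pos [0.5743 0.1437 0.2327] FYz [ 0.2403 -0.5411  0.2327] hx 79.96 tilt 0.08 shift mm [ 0.7 -1.1  2.7] open 49.9 F [-0.4 -0.   0.3] q [0.07 0.08 1.76 0.   1.3  0.25]
spin -0.0024
```

View pics/scene3.png

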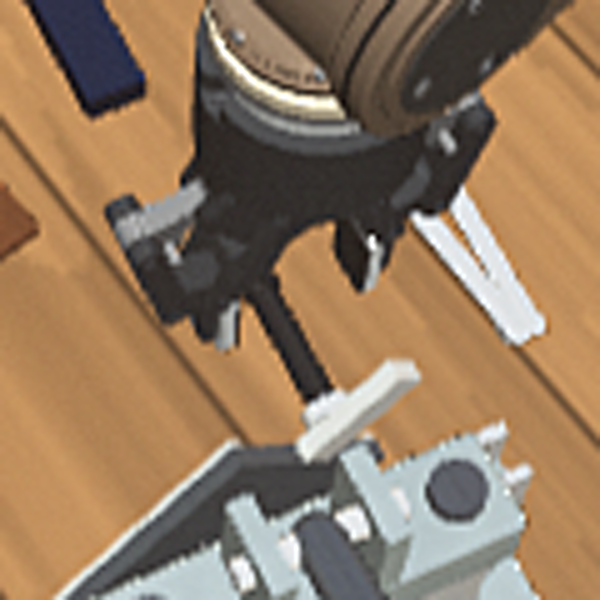

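servo_tool([
  {"dx": 0,"dy": -1,"dz": 4,"spin": 0,"fingers": 30},
  {"dx": 0,"dy": 0,"dz": 0,"spin": 0,"fingers": 15},
  {"dx": 0,"dy": 0,"dz": 0,"spin": 0,"fingers": 5},
  {"dx": 0,"dy": 0,"dz": 0,"spin": 0,"fingers": 5},
  {"dx": 0,"dy": 0,"dz": 0,"spin": 0,"fingers": 5},
], grip_force=25)

```text
time_s: 4.63
position: [0.5729, 0.1439, 0.2277]
tcp_rot: [2.407, 2.018, 0.001]
wrist_force: [-0.2, -0.5, -0.7]
opening: 0.005
```

```bash
python3 -c "
from h import *
go(P(.241,-.540,.23),heading=80.1)
for n in('scene',):
    im=eyes.grab_frame(n); cv2.imwrite(f'pics/{n}4.png',cv2.resize(im[240:360,300:420,::-1],None,fx=5,fy=5,interpolation=cv2.INTER_CUBIC))
"
```

```text
t 4.63 pos [0.5729 0.1439 0.2277] FYz [ 0.2403 -0.5397  0.2277] hx 79.97 tilt 0.05 shift mm [ 0.7  0.3 -2.3] open 5.0 F [-0.2 -0.5 -0.7] q [ 0.07  0.08  1.77 -0.    1.29  0.25]
spin -0.0022
```

View pics/scene4.png

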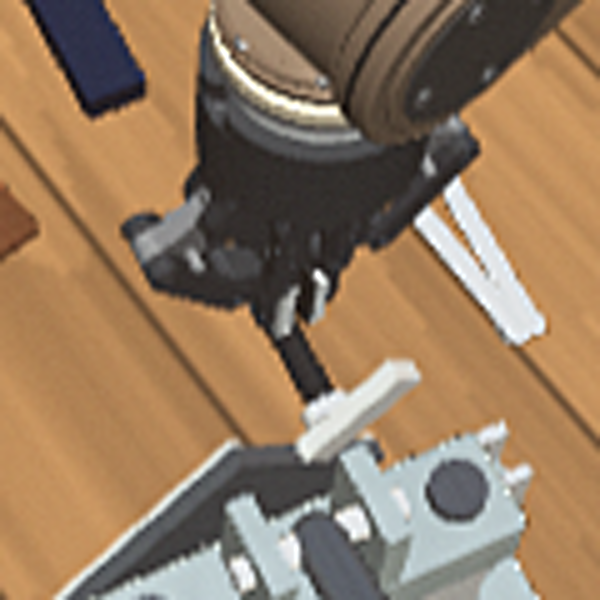

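```bash
python3 -c "
from h import *
s=r.state()
for X in (s['position'],P(.221,-.540,.243),P(.241,-.540,.243),P(.241,-.54,.223)): print((proj('scene',X)-[300,240])*5)
im=eyes.grab_frame('top'); cv2.imwrite('pics/top4.png',cv2.resize(im[140:260,150:270,::-1],None,fx=5,fy=5,interpolation=cv2.INTER_CUBIC))
"
```

```text
[280.17681785 335.50393115]
[258.77771013 276.32834761]
[282.48640567 319.68950821]
[279.46017044 342.63049826]
```

View pics/top4.png

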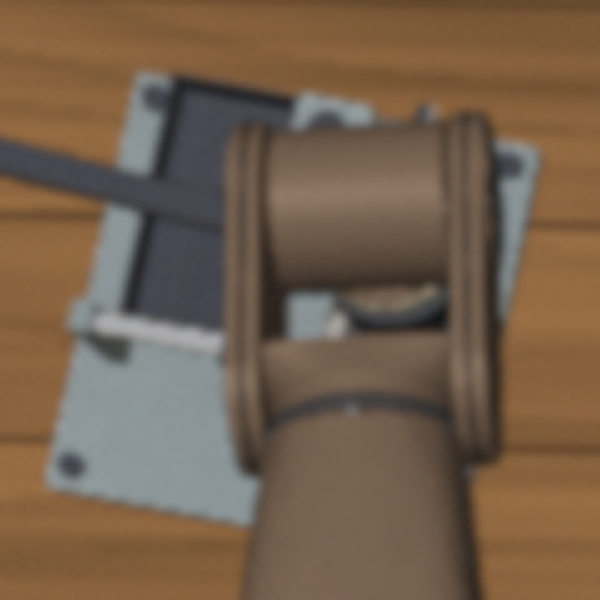

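```bash
python3 -c "
from h import *
im=eyes.grab_frame('scene')[285:335,335:385,::-1].astype(float)
im=255*(im/255)**.5
cv2.imwrite('pics/s5.png',cv2.resize(im.astype(np.uint8),None,fx=12,fy=12,interpolation=cv2.INTER_NEAREST))
"
```

```text
(no output)
```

View pics/s5.png

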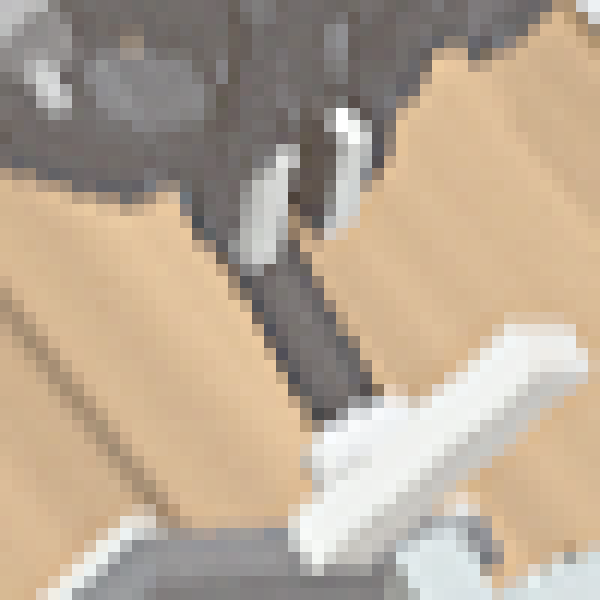

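servo_tool([
  {"dx": 0,"dy": 0,"dz": 0,"spin": 0,"fingers": 0},
  {"dx": 0,"dy": 0,"dz": 0,"spin": 0,"fingers": 0},
  {"dx": 0,"dy": 0,"dz": 0,"spin": 0,"fingers": 0},
])

```text
time_s: 5.03
position: [0.5727, 0.1438, 0.2271]
tcp_rot: [-2.407, -2.019, 0.0]
wrist_force: [0.4, 0.3, -0.3]
opening: -0.0002
```

```bash
python3 -c "
from h import *
go(P(.241,-.540,.23),heading=80.1)
im=eyes.grab_frame('scene')[250:350,310:410,::-1].astype(float)
im=255*(im/255)**.5
cv2.imwrite('pics/s6.png',cv2.resize(im.astype(np.uint8),None,fx=6,fy=6,interpolation=cv2.INTER_CUBIC))
"
```

```text
t 5.03 pos [0.5727 0.1438 0.2271] FYz [ 0.2402 -0.5394  0.2271] hx 79.97 tilt 0.01 shift mm [ 0.8  0.6 -2.9] open -0.2 F [ 0.4  0.3 -0.3] q [ 0.07  0.08  1.77 -0.    1.29  0.25]
spin -0.0023
```

View pics/s6.png

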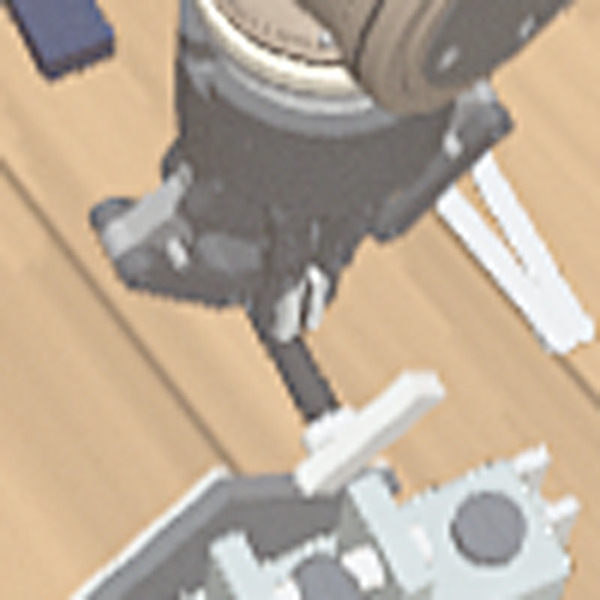

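servo_tool([
  {"dx": 0,"dy": 0,"dz": 2,"spin": 0,"fingers": 0},
  {"dx": 0,"dy": 0,"dz": 2,"spin": 0,"fingers": 0},
  {"dx": 0,"dy": 0,"dz": 0,"spin": 0,"fingers": 0},
])

```text
time_s: 5.33
position: [0.5724, 0.1438, 0.2224]
tcp_rot: [-2.407, -2.018, 0.001]
wrist_force: [0.2, -0.1, 0.3]
opening: 0.0004
```

```bash
python3 -c "
from h import *
go(P(.241,-.540,.23),heading=80.1)
b=proj('scene',P(.24,-.54,.23))
for d in ((.01,0,0),(0,.01,0),(0,0,.01)): print(proj('scene',P(.24+d[0],-.54+d[1],.23+d[2]))-b)
print(b)
for n in C: print(-C[n]['R'].T@C[n]['t'])
for n in ('scene','top'):
  im=eyes.grab_frame(n);cv2.imwrite(f'pics/{n}7.png',im[:,:,::-1])
im=cv2.imread('pics/scene7.png')[250:350,310:410].astype(float)
im=255*(im/255)**.5
cv2.imwrite('pics/s7.png',cv2.resize(im.astype(np.uint8),None,fx=6,fy=6,interpolation=cv2.INTER_CUBIC))
"
```

```text
t 5.33 pos [0.5724 0.1438 0.2224] FYz [ 0.2401 -0.5392  0.2224] hx 79.97 tilt 0.06 shift mm [ 0.9  0.8 -7.6] open 0.4 F [ 0.2 -0.1  0.3] q [0.07 0.09 1.77 0.   1.28 0.25]
spin -0.0023
[2.37794533 4.37135424]
[ 4.67388381 -1.97728256]
[ 0.3012758  -2.30586315]
[355.86465801 306.50584618]
[0.83168494 0.41678728 1.00702959]
[ 0.25578569 -0.05789646  1.84491063]
```

View pics/s7.png

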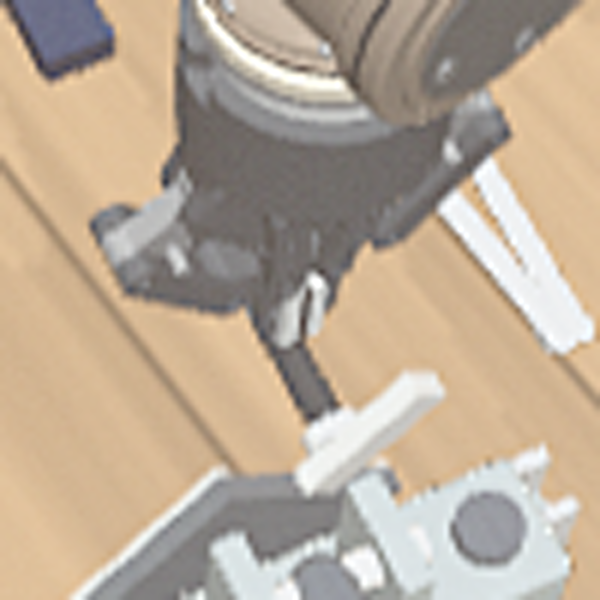

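servo_tool([
  {"dx": 0,"dy": 0,"dz": 3,"spin": 0,"fingers": 0},
  {"dx": 0,"dy": 0,"dz": 3,"spin": 0,"fingers": 0},
  {"dx": 0,"dy": 0,"dz": 3,"spin": 0,"fingers": 0},
  {"dx": 0,"dy": 0,"dz": 0,"spin": 0,"fingers": 0},
])

```text
time_s: 5.77
position: [0.571, 0.1445, 0.2178]
tcp_rot: [-2.404, -2.017, 0.005]
wrist_force: [-8.3, 0.0, 13.1]
opening: -0.0002
```

```bash
python3 -c "
from h import *
go(P(.241,-.540,.23),heading=80.1)
for n in ('scene',):
  im=eyes.grab_frame(n);cv2.imwrite(f'pics/{n}8.png',im[:,:,::-1])
im=cv2.imread('pics/scene8.png')[250:350,310:410].astype(float)
im=255*(im/255)**.5
cv2.imwrite('pics/s8.png',cv2.resize(im.astype(np.uint8),None,fx=6,fy=6,interpolation=cv2.INTER_CUBIC))
"
```

```text
t 5.77 pos [0.571  0.1445 0.2178] FYz [ 0.2405 -0.5376  0.2178] hx 80.0 tilt 0.25 shift mm [  0.5   2.3 -12.2] open -0.2 F [-8.3  0.  13.1] q [0.08 0.09 1.78 0.   1.28 0.25]
spin -0.0018
```

View pics/s8.png

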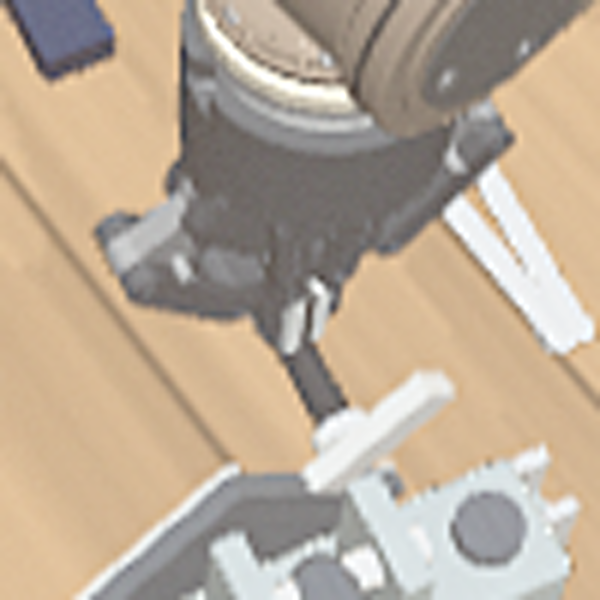

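```bash
python3 - <<'E'
from h import *
S=sat(cv2.imread("pics/top0.png"))
# bar
T=cv2.imread("pics/top0.png")
bx=[(324.34,252.67),(325.9,243.8),(421.4,260.85),(419.8,269.7)]
for z in (0,.02,.045):
    W=[onz("top",b,z) for b in bx];print(z,[np.linalg.norm(W[i]-W[(i+1)%4]).round(4) for i in range(4)])
def crop(n,x0,y0,x1,y1,f,name):
    a=cv2.imread(n)[y0:y1,x0:x1];cv2.imwrite(name,cv2.resize(a,None,fx=f,fy=f,interpolation=cv2.INTER_CUBIC))
crop("pics/scene0.png",265,170,335,270,6,"pics/b_s.png")
crop("pics/top0.png",315,235,430,280,6,"pics/b_t.png")
E
```

```text
0 [np.float64(0.0275), np.float64(0.2936), np.float64(0.0274), np.float64(0.2929)]
0.02 [np.float64(0.0272), np.float64(0.2904), np.float64(0.0271), np.float64(0.2897)]
0.045 [np.float64(0.0268), np.float64(0.2864), np.float64(0.0268), np.float64(0.2858)]
```

View pics/b_s.png

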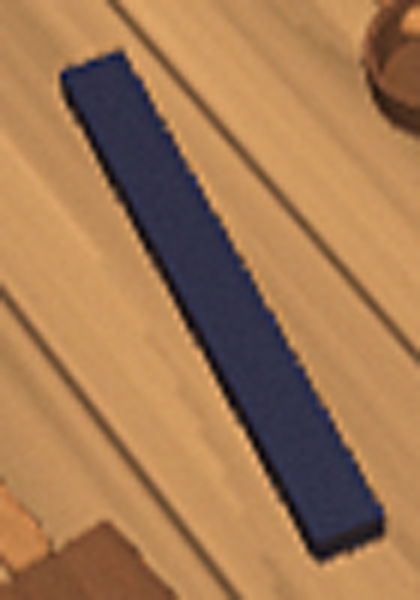

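View pics/b_t.png

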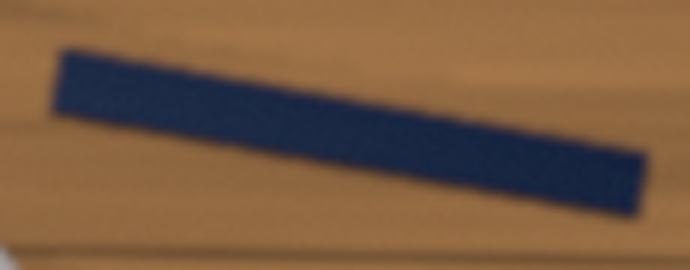

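```bash
python3 - <<'E'
from h import *
s=lambda u,v:(265+u/6-.42,170+v/6-.42); t=lambda u,v:(315+u/6-.42,235+v/6-.42)
X=[]
for a,b in (((62,75),(648,152)),((123,50),(637,215)),((382,517),(52,112)),((317,545),(63,48))):
    x,e=tri(s(*a),t(*b));X.append(x);print(x.round(4),e)
print([np.linalg.norm(X[i]-X[(i+1)%4]).round(4) for i in range(4)])
# base corners: scene left, right
S=sat(cv2.imread("pics/scene0.png"))
for a,b in (((287.6,374.2),(258.44,168.74)),((447.8,431.2),(157.51,237.33))):
    print(tri(a,b))
E
```

```text
[ 0.4581 -0.3881  0.0152] 0.0045050585366865304
[ 0.4262 -0.382   0.0186] 0.32826516419646223
[ 0.4733 -0.09    0.0138] 0.9419505643317145
[ 0.5052 -0.0946  0.014 ] 0.055476510068880644
[np.float64(0.0326), np.float64(0.2958), np.float64(0.0322), np.float64(0.2972)]
(array([0.72735115, 0.11325424, 0.01269564]), np.float64(2.1415585544676357))
(array([0.51246997, 0.40623836, 0.01328211]), np.float64(2.9676124497622087))
```

servo_tool([
  {"dx": 0,"dy": 0,"dz": -20,"spin": 0,"fingers": 0},
  {"dx": 0,"dy": 0,"dz": 0,"spin": 0,"fingers": 50},
  {"dx": 0,"dy": 2,"dz": 0,"spin": 0,"fingers": 50},
  {"dx": 0,"dy": 0,"dz": 0,"spin": 0,"fingers": 50},
  {"dx": 0,"dy": 0,"dz": 0,"spin": 0,"fingers": 50},
])

```text
time_s: 6.23
position: [0.5742, 0.1434, 0.2326]
tcp_rot: [-2.406, -2.018, 0.003]
wrist_force: [0.0, -0.2, -0.5]
opening: 0.0481
```

servo_tool([
  {"dx": 0,"dy": 0,"dz": 20,"spin": 0,"fingers": 50},
  {"dx": 0,"dy": 0,"dz": 20,"spin": 0,"fingers": 50},
  {"dx": 0,"dy": 0,"dz": 0,"spin": 0,"fingers": 50},
  {"dx": 0,"dy": 0,"dz": 0,"spin": 0,"fingers": 50},
])

```text
time_s: 6.57
position: [0.5733, 0.1433, 0.1917]
tcp_rot: [-2.405, -2.017, 0.006]
wrist_force: [0.9, 0.1, 0.2]
opening: 0.0503
```

```bash
cat > pic.py <<'E'
from h import *
import sys
n,k,x0,y0,x1,y1,f=sys.argv[1],sys.argv[2],*map(int,sys.argv[3:8])
im=eyes.grab_frame(n)[:,:,::-1];cv2.imwrite(f"pics/{n}{k}.png",im)
a=255*(im[y0:y1,x0:x1]/255.)**.6
cv2.imwrite(f"pics/z{k}.png",cv2.resize(a.astype(np.uint8),None,fx=f,fy=f,interpolation=cv2.INTER_CUBIC))
go(P(.241,-.540,.20),heading=80.1)
E
python3 pic.py scene 9 310 250 410 350 6
```

```text
t 6.62 pos [0.5744 0.1435 0.1935] FYz [ 0.2401 -0.5412  0.1935] hx 79.97 tilt 0.09 shift mm [ 0.9 -1.2 -6.5] open 50.2 F [0.3 1.1 0.5] q [0.07 0.12 1.8  0.   1.23 0.25]
spin -0.0023
```

View pics/z9.png

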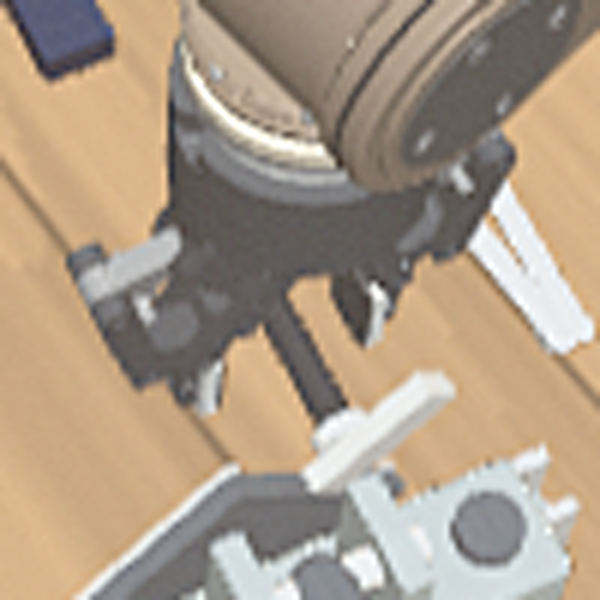

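servo_tool([
  {"dx": 0,"dy": 0,"dz": -3,"spin": 0,"fingers": 30},
  {"dx": 0,"dy": 0,"dz": 0,"spin": 0,"fingers": 15},
  {"dx": 0,"dy": 0,"dz": 0,"spin": 0,"fingers": 4},
  {"dx": 0,"dy": 0,"dz": 0,"spin": 0,"fingers": 4},
  {"dx": 0,"dy": 0,"dz": 0,"spin": 0,"fingers": 4},
  {"dx": 0,"dy": 0,"dz": 0,"spin": 0,"fingers": 4},
], grip_force=25)

```text
time_s: 7.12
position: [0.5716, 0.1443, 0.1993]
tcp_rot: [-2.402, -2.016, 0.009]
wrist_force: [-11.0, 1.3, 8.0]
opening: 0.011
```

```bash
python3 pic.py scene 10 310 250 410 350 6
```

```text
t 7.17 pos [0.5716 0.1443 0.1993] FYz [ 0.2404 -0.5383  0.1993] hx 80.01 tilt 0.46 shift mm [ 0.6  1.7 -0.7] open 11.0 F [-11.    0.4   8.8] q [0.07 0.11 1.79 0.   1.25 0.25]
spin -0.0015
```

View pics/z10.png

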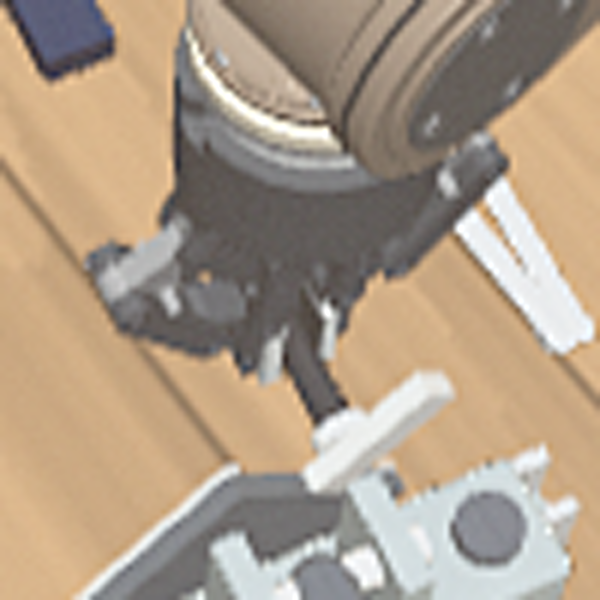

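```bash
python3 -c "
import numpy as np
a=np.linspace(.82,0,13);print(np.diff(175*np.cos(a)).round(1),np.diff(175*np.sin(a)).round(1))"
```

```text
[8.5 7.9 7.2 6.6 5.9 5.1 4.4 3.6 2.8 2.  1.2 0.4] [ -8.5  -9.   -9.5 -10.  -10.4 -10.8 -11.1 -11.4 -11.6 -11.8 -11.9 -11.9]
```

servo_tool([
  {"dx": 0,"dy": -8.5,"dz": 8.4,"spin": 0,"fingers": 4},
  {"dx": 0,"dy": -8,"dz": 9,"spin": 0,"fingers": 4},
  {"dx": 0,"dy": -7.3,"dz": 9.5,"spin": 0,"fingers": 4},
  {"dx": 0,"dy": 0,"dz": 0,"spin": 0,"fingers": 4},
])

```text
time_s: 7.5
position: [0.5478, 0.1485, 0.1711]
tcp_rot: [-2.402, -2.017, 0.008]
wrist_force: [-10.7, 1.6, 4.8]
opening: 0.011
```

```bash
python3 pic.py scene 11 310 250 410 350 6
```

```text
t 7.55 pos [0.5477 0.1485 0.1711] FYz [ 0.2404 -0.5141  0.1711] hx 80.02 tilt 0.46 shift mm [  0.6  25.7 -29.2] open 11.1 F [-10.3   0.7   4.8] q [0.09 0.09 1.87 0.   1.19 0.26]
spin -0.0014
```

View pics/z11.png

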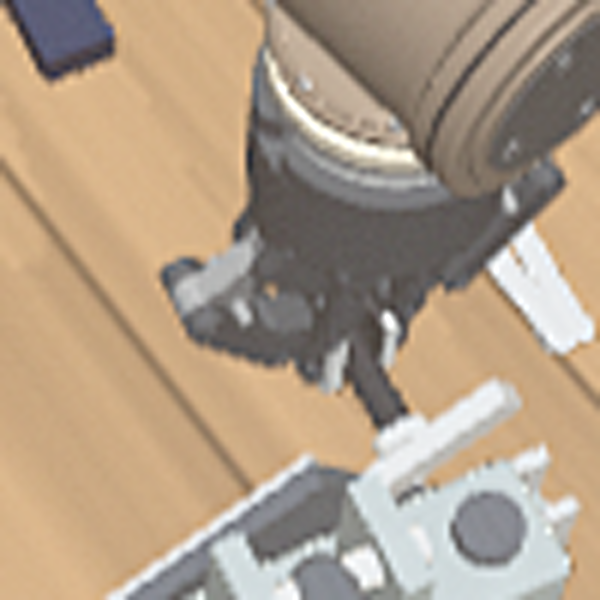

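Guard follows smoothly; continue the arc.

servo_tool([
  {"dx": 0,"dy": -6.6,"dz": 10,"spin": 0,"fingers": 4},
  {"dx": 0,"dy": -5.9,"dz": 10.4,"spin": 0,"fingers": 4},
  {"dx": 0,"dy": -5,"dz": 10.8,"spin": 0,"fingers": 4},
  {"dx": 0,"dy": -4.2,"dz": 11,"spin": 0,"fingers": 4},
  {"dx": 0,"dy": 0,"dz": 0,"spin": 0,"fingers": 4},
])

```text
time_s: 7.97
position: [0.5253, 0.1524, 0.1263]
tcp_rot: [-2.401, -2.015, 0.011]
wrist_force: [-7.9, 2.1, -2.0]
opening: 0.011
```

```bash
python3 pic.py scene 12 310 250 410 350 6
```

```text
t 8.02 pos [0.5253 0.1524 0.1263] FYz [ 0.2404 -0.4913  0.1263] hx 80.0 tilt 0.62 shift mm [  0.6  47.9 -74.2] open 10.9 F [-9.1  2.8 -0.8] q [0.1  0.09 1.95 0.   1.11 0.27]
spin -0.0017
```

View pics/z12.png

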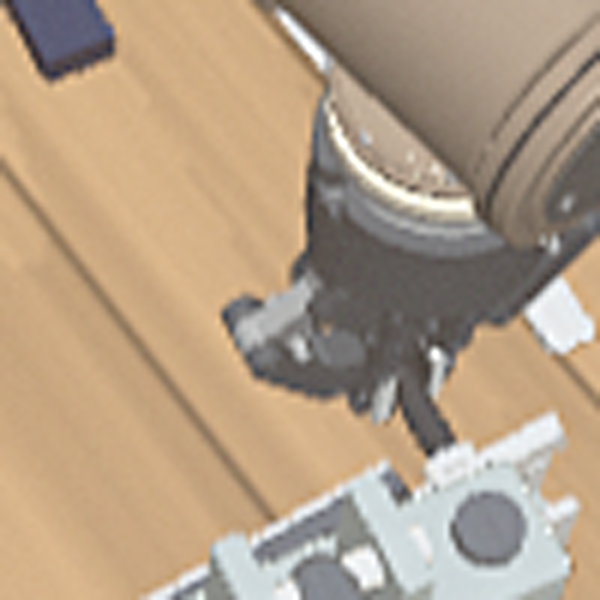

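servo_tool([
  {"dx": 0,"dy": -3.4,"dz": 11.3,"spin": 0,"fingers": 4},
  {"dx": 0,"dy": -2.4,"dz": 11.6,"spin": 0,"fingers": 4},
  {"dx": 0,"dy": -1.6,"dz": 11.8,"spin": 0,"fingers": 4},
  {"dx": 0,"dy": 0,"dz": 0,"spin": 0,"fingers": 4},
])

```text
time_s: 8.35
position: [0.5167, 0.1538, 0.0901]
tcp_rot: [-2.399, -2.013, 0.015]
wrist_force: [-8.8, 3.0, -4.3]
opening: 0.0106
```

```bash
python3 pic.py scene 13 310 250 410 350 6
```

```text
t 8.4 pos [0.5167 0.1538 0.0903] FYz [ 0.2404 -0.4826  0.0903] hx 79.98 tilt 0.8 shift mm [   0.6   55.8 -110.5] open 10.8 F [-9.1  2.9 -4. ] q [0.1  0.12 1.99 0.   1.04 0.27]
spin -0.0021
```

View pics/z13.png

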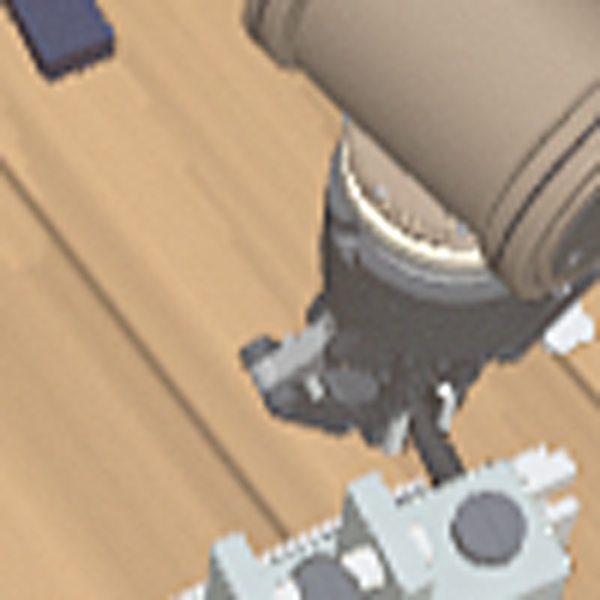

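servo_tool([
  {"dx": 0,"dy": -2,"dz": 7,"spin": 0,"fingers": 4},
  {"dx": 0,"dy": -1,"dz": 6,"spin": 0,"fingers": 4},
  {"dx": 0,"dy": 0,"dz": 0,"spin": 0,"fingers": 4},
])

```text
time_s: 8.65
position: [0.5158, 0.154, 0.0785]
tcp_rot: [-2.402, -2.015, 0.01]
wrist_force: [-5.7, 2.9, -3.0]
opening: 0.011
```

```bash
python3 pic.py scene 14 310 250 410 350 6
```

```text
t 8.7 pos [0.5158 0.154  0.0785] FYz [ 0.2404 -0.4816  0.0785] hx 79.98 tilt 0.52 shift mm [   0.7   57.3 -122. ] open 10.9 F [-6.   2.7 -3.1] q [0.1  0.13 2.   0.   1.01 0.27]
spin -0.002
```

View pics/z14.png

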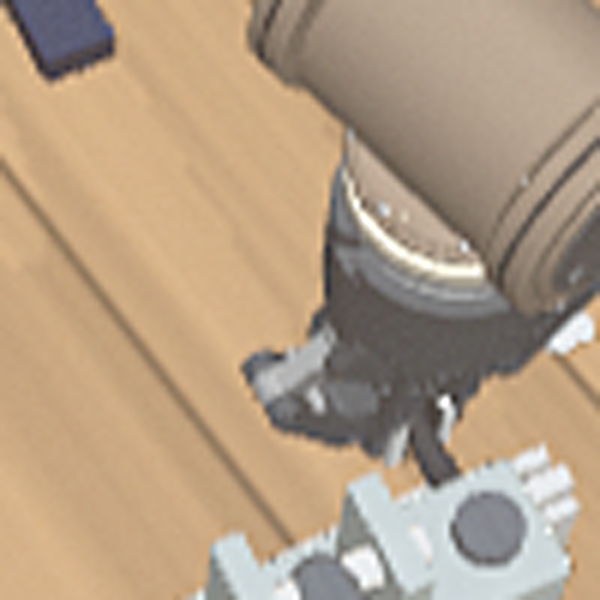

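servo_tool([
  {"dx": 0,"dy": 0,"dz": 3,"spin": 0,"fingers": 4},
  {"dx": 0,"dy": 0,"dz": 3,"spin": 0,"fingers": 4},
  {"dx": 0,"dy": 0,"dz": 0,"spin": 0,"fingers": 4},
])

```text
time_s: 8.95
position: [0.5154, 0.1541, 0.0729]
tcp_rot: [-2.401, -2.014, 0.012]
wrist_force: [-8.3, 2.2, -0.4]
opening: 0.0109
```

servo_tool([
  {"dx": 0,"dy": 0,"dz": 2,"spin": 0,"fingers": 4},
  {"dx": 0,"dy": 0,"dz": 2,"spin": 0,"fingers": 4},
  {"dx": 0,"dy": 0,"dz": 0,"spin": 0,"fingers": 4},
])

```text
time_s: 9.2
position: [0.5153, 0.1541, 0.069]
tcp_rot: [-2.401, -2.014, 0.012]
wrist_force: [-9.0, 2.0, 0.7]
opening: 0.0107
```

servo_tool([
  {"dx": 0,"dy": 0,"dz": 2,"spin": 0,"fingers": 4},
  {"dx": 0,"dy": 0,"dz": 2,"spin": 0,"fingers": 4},
  {"dx": 0,"dy": 0,"dz": 0,"spin": 0,"fingers": 4},
])

```text
time_s: 9.45
position: [0.5153, 0.1541, 0.0654]
tcp_rot: [-2.401, -2.014, 0.013]
wrist_force: [-9.8, 1.6, 2.2]
opening: 0.0106
```

```bash
python3 pic.py scene 15 310 250 410 350 6
```

```text
t 9.5 pos [0.5153 0.1541 0.0654] FYz [ 0.2404 -0.4811  0.0654] hx 79.99 tilt 0.63 shift mm [   0.6   57.4 -135.2] open 10.8 F [-9.8  1.9  2.3] q [0.1  0.15 2.01 0.   0.99 0.27]
spin -0.002
```

View pics/z15.png

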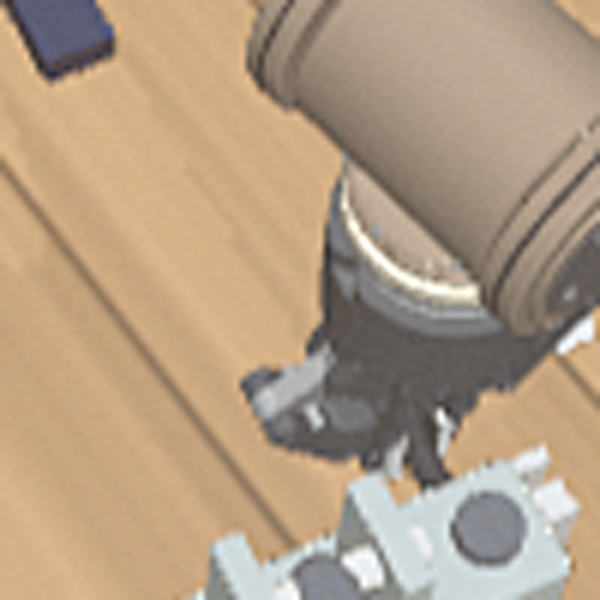

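servo_tool([
  {"dx": 0,"dy": 0,"dz": 2,"spin": 0,"fingers": 4},
  {"dx": 0,"dy": 0,"dz": 2,"spin": 0,"fingers": 4},
  {"dx": 0,"dy": 0,"dz": 0,"spin": 0,"fingers": 4},
])

```text
time_s: 9.75
position: [0.5152, 0.1541, 0.0651]
tcp_rot: [-2.4, -2.014, 0.016]
wrist_force: [-19.3, 0.2, 21.3]
opening: 0.0107
```

servo_tool([
  {"dx": 0,"dy": 0,"dz": 2,"spin": 0,"fingers": 4},
  {"dx": 0,"dy": 0,"dz": 2,"spin": 0,"fingers": 4},
  {"dx": 0,"dy": 0,"dz": 0,"spin": 0,"fingers": 4},
])

```text
time_s: 10.0
position: [0.5152, 0.1541, 0.0647]
tcp_rot: [-2.398, -2.014, 0.019]
wrist_force: [-27.3, -1.2, 37.5]
opening: 0.0107
```

```bash
python3 pic.py scene 16 310 250 410 350 6
```

```text
t 10.05 pos [0.5152 0.1541 0.0647] FYz [ 0.2404 -0.481   0.0647] hx 80.05 tilt 0.89 shift mm [   0.2   56.9 -136.2] open 11.0 F [-28.   -1.6  39. ] q [0.1  0.16 2.01 0.   0.99 0.27]
spin -0.0008
```

View pics/z16.png

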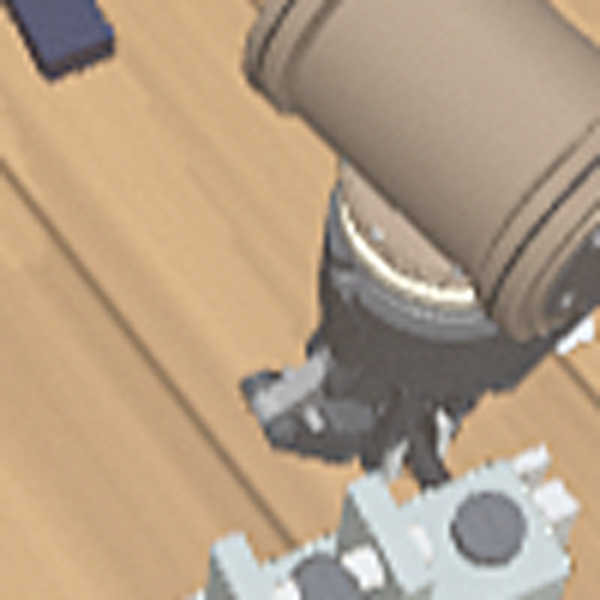

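servo_tool([
  {"dx": 0,"dy": -1,"dz": -3,"spin": 0,"fingers": 4},
  {"dx": 0,"dy": -1,"dz": -2,"spin": 0,"fingers": 4},
  {"dx": 0,"dy": 0,"dz": 0,"spin": 0,"fingers": 4},
])

```text
time_s: 10.3
position: [0.5155, 0.1541, 0.0651]
tcp_rot: [-2.403, -2.017, 0.007]
wrist_force: [-9.5, -0.1, 9.5]
opening: 0.0112
```

servo_tool([
  {"dx": 0,"dy": 0,"dz": 0,"spin": 0,"fingers": 20},
  {"dx": 0,"dy": 0,"dz": 0,"spin": 0,"fingers": 45},
  {"dx": 0,"dy": 0,"dz": 0,"spin": 0,"fingers": 45},
  {"dx": 0,"dy": 0,"dz": 0,"spin": 0,"fingers": 45},
])

```text
time_s: 10.63
position: [0.5182, 0.1536, 0.0636]
tcp_rot: [2.407, 2.018, 0.001]
wrist_force: [-0.2, 0.3, 0.0]
opening: 0.0449
```

```bash
python3 pic.py scene 17 310 250 410 350 6
```

```text
t 10.68 pos [0.5181 0.1535 0.0634] FYz [ 0.2403 -0.484   0.0634] hx 79.96 tilt 0.04 shift mm [   0.8   56.1 -136.5] open 44.8 F [ 0.5 -0.3 -0.1] q [ 0.1   0.15  2.01 -0.    0.97  0.28]
spin -0.0024
```

View pics/z17.png

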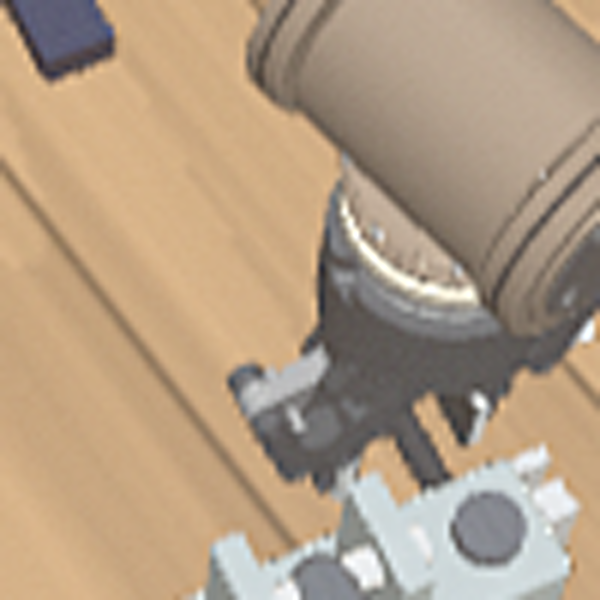

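servo_tool([
  {"dx": 0,"dy": 0,"dz": -20,"spin": 0,"fingers": 45},
  {"dx": 0,"dy": 0,"dz": -30,"spin": 0,"fingers": 45},
  {"dx": 0,"dy": 0,"dz": -35,"spin": 0,"fingers": 60},
  {"dx": -10,"dy": 0,"dz": -35,"spin": 0,"fingers": 60},
  {"dx": -35,"dy": 0,"dz": -20,"spin": 0,"fingers": 60},
  {"dx": -40,"dy": 0,"dz": 0,"spin": 0,"fingers": 60},
  {"dx": -40,"dy": 0,"dz": 0,"spin": 0,"fingers": 60},
  {"dx": -40,"dy": 0,"dz": 0,"spin": 0,"fingers": 60},
])

```text
time_s: 11.35
position: [0.4889, -0.0103, 0.2042]
tcp_rot: [2.405, 2.019, 0.002]
wrist_force: [1.6, -0.9, 0.7]
opening: 0.06
```

servo_tool([
  {"dx": -40,"dy": 0,"dz": 0,"spin": 0,"fingers": 60},
  {"dx": -40,"dy": 0,"dz": 0,"spin": 0,"fingers": 60},
  {"dx": -40,"dy": 0,"dz": 0,"spin": 0,"fingers": 60},
  {"dx": -20,"dy": 0,"dz": 0,"spin": 0,"fingers": 60},
  {"dx": 0,"dy": 0,"dz": 0,"spin": 0,"fingers": 60},
])

```text
time_s: 11.77
position: [0.464, -0.1506, 0.2034]
tcp_rot: [2.412, 2.012, -0.001]
wrist_force: [-0.2, -0.1, -0.0]
opening: 0.0597
```

```bash
python3 pic.py scene 18 280 280 460 480 3; python3 pic.py top 19 150 140 270 260 5
```

```text
t 11.82 pos [ 0.4643 -0.1485  0.2033] FYz [-0.0665 -0.4829  0.2033] hx 79.73 tilt 0.01 shift mm [307.9  55.1   3.3] open 59.8 F [-0.1  0.2 -0.1] q [-0.52 -0.14  2.03  0.    1.25 -0.34]
spin -0.0064
t 11.87 pos [ 0.4645 -0.1472  0.2032] FYz [-0.0652 -0.4829  0.2032] hx 79.84 tilt 0.04 shift mm [306.4  55.8   3.4] open 60.4 F [0.8 1.3 0. ] q [-0.52 -0.14  2.03  0.    1.25 -0.34]
spin -0.0045
```

View pics/z18.png

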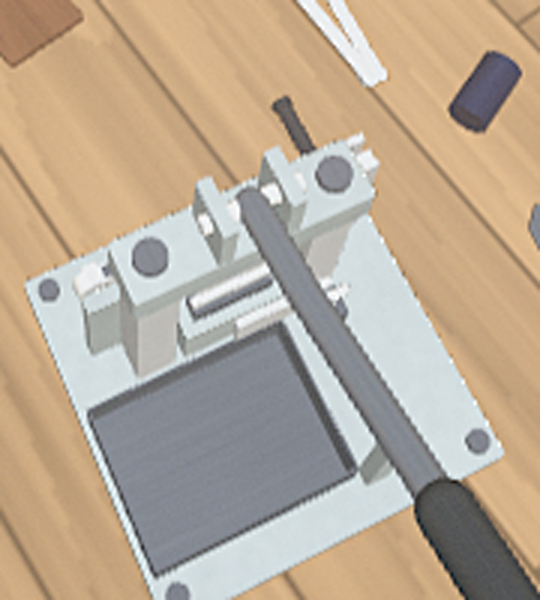

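View pics/z19.png

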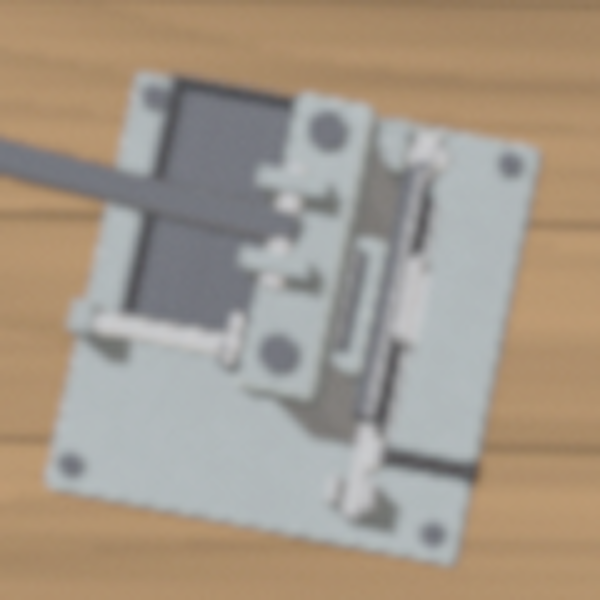

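View pics/scene18.png

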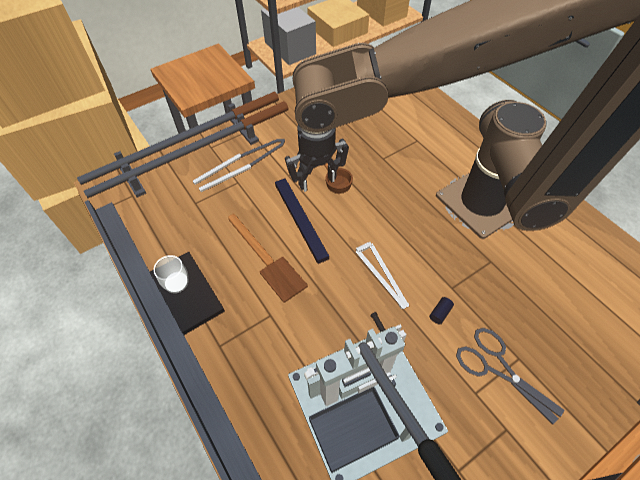

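```bash
python3 - <<'E'
from h import *
q=lambda u,v:(150+u/5-.4,140+v/5-.4)
for nm,uv,z in (("plate top",(412,190),.152),("plate top",(374,415),.152),("lip front top",(432,265),.126),("lip front bot",(422,345),.126),("lip back",(402,285),.126),("button end",(478,472),.112),("fork L",(338,490),.132),("fork R",(362,500),.132),("hinge",(430,150),.11),("hingeblob2",(430,140),.12)):
    w=onz("top",q(*uv),z);print(nm,(w@F).round(4),(w@Y).round(4))
im=cv2.imread("pics/top19.png")[150:250,205:255]
cv2.imwrite("pics/g.png",cv2.resize(im,None,fx=6,fy=6,interpolation=cv2.INTER_CUBIC))
E
```

```text
plate top 0.2846 -0.6259
plate top 0.2789 -0.4965
lip front top 0.269 -0.591
lip front bot 0.2651 -0.5447
lip back 0.2834 -0.5764
button end 0.2211 -0.4812
fork L 0.2933 -0.4537
fork R 0.279 -0.4507
hinge 0.2867 -0.66
hingeblob2 0.2861 -0.6635
```

View pics/g.png

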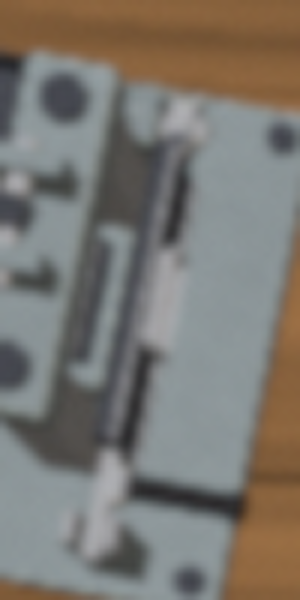

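```bash
python3 - <<'E'
from h import *
S=cv2.imread("pics/top0.png")[:,:,2]
c=[(325.1,242.6),(422.6,259.9),(420.75,270.4),(323.25,253.3)]
L=[edge(S,c[i],c[(i+1)%4],4) for i in range(4)]
k=[cross(L[i-1],L[i]) for i in range(4)];print(np.round(k,2),[l[2] for l in L])
for z in (.02,):
    W=np.array([onz("top",x,z) for x in k]);print(W.round(4),W.mean(0).round(4))
    for i in range(4):
        d=W[(i+1)%4]-W[i];print(np.linalg.norm(d).round(4),np.degrees(np.arctan2(d[1],d[0])).round(2))
m=np.array(W.mean(0));
go([m[0],m[1],.10],heading=80.5)
E
```

```text
[[324.83 242.71]
 [422.57 260.12]
 [420.68 270.97]
 [322.92 253.7 ]] [np.float32(0.025440492), np.float32(0.011306107), np.float32(0.020651177), np.float32(0.016266204)]
[[ 0.5039 -0.0937  0.02  ]
 [ 0.4569 -0.3872  0.02  ]
 [ 0.4243 -0.3814  0.02  ]
 [ 0.4707 -0.0885  0.02  ]] [ 0.4639 -0.2377  0.02  ]
0.2972 -99.1
0.0332 170.02
0.2966 81.0
0.0337 -8.88
t 11.87 pos [ 0.4645 -0.1472  0.2032] FYz [-0.0652 -0.4829  0.2032] hx 79.84 tilt 0.04 shift mm [-89.2  15.5 103.1] open 60.4 F [0.8 1.3 0. ] q [-0.52 -0.14  2.03  0.    1.25 -0.34]
spin -0.0114
```

servo_tool([
  {"dx": -30,"dy": 5,"dz": 0,"spin": -0.019,"fingers": 48},
  {"dx": -30,"dy": 5,"dz": 0,"spin": 0,"fingers": 48},
  {"dx": -28,"dy": 6,"dz": 20,"spin": 0,"fingers": 48},
  {"dx": 0,"dy": 0,"dz": 40,"spin": 0,"fingers": 48},
  {"dx": 0,"dy": 0,"dz": 40,"spin": 0,"fingers": 48},
  {"dx": 0,"dy": 0,"dz": 40,"spin": 0,"fingers": 48},
  {"dx": 0,"dy": 0,"dz": 20,"spin": 0,"fingers": 48},
  {"dx": 0,"dy": 0,"dz": 0,"spin": 0,"fingers": 48},
])

```text
time_s: 12.53
position: [0.4626, -0.2316, 0.0373]
tcp_rot: [-2.377, -2.036, 0.003]
wrist_force: [-1.2, 0.9, -1.0]
opening: 0.0476
```

```bash
sed -i 's/^go.*/go([.464,-.2377,.0],heading=80.95)/' pic.py; python3 pic.py scene 20 250 120 370 240 5
```

```text
t 12.58 pos [ 0.4647 -0.2332  0.0406] FYz [-0.1499 -0.4979  0.0406] hx 81.17 tilt 0.39 shift mm [-4.7  0.2 40.6] open 47.7 F [ 0.9 -0.3  0.3] q [-0.66  0.15  2.06  0.    0.93 -0.51]
spin 0.0039
```

View pics/z20.png

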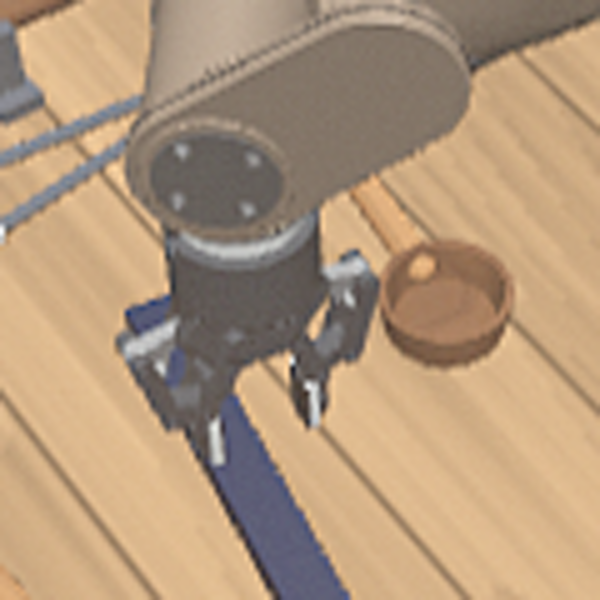

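```bash
python3 - <<'E'
from h import *
p=r.state()["position"]
u=np.array([np.cos(np.radians(81)),np.sin(np.radians(81)),0])
for z in (.04,.06,.07,.08,.1):
    X=p+.011*u;X[2]=z;print(z,proj("scene",X).round(1))
E
```

```text
0.04 [302.8 215.4]
0.06 [302.5 210.8]
0.07 [302.4 208.5]
0.08 [302.2 206.2]
0.1 [301.9 201.4]
```

servo_tool([
  {"dx": -4,"dy": 0,"dz": 30,"spin": 0.003,"fingers": 48},
  {"dx": 0,"dy": 0,"dz": 20,"spin": 0,"fingers": 48},
  {"dx": 0,"dy": 0,"dz": 0,"spin": 0,"fingers": 48},
  {"dx": 0,"dy": 0,"dz": 0,"spin": 0,"fingers": 48},
])

```text
time_s: 12.92
position: [0.4666, -0.2399, -0.0053]
tcp_rot: [2.389, 2.039, 0.001]
wrist_force: [0.3, -0.5, 0.7]
opening: 0.0479
```

servo_tool([
  {"dx": 0,"dy": 0,"dz": 5,"spin": 0,"fingers": 48},
  {"dx": 0,"dy": 0,"dz": 3,"spin": 0,"fingers": 48},
  {"dx": 0,"dy": 0,"dz": 0,"spin": 0,"fingers": 48},
])

```text
time_s: 13.17
position: [0.4663, -0.2405, -0.0136]
tcp_rot: [2.389, 2.037, 0.001]
wrist_force: [0.5, 0.7, -0.5]
opening: 0.0479
```

```bash
python3 pic.py scene 21 250 150 350 250 6
```

```text
t 13.22 pos [ 0.4661 -0.2404 -0.0137] FYz [-0.1567 -0.5005 -0.0137] hx 80.9 tilt 0.09 shift mm [  2.3  -2.5 -13.7] open 47.8 F [-0.3 -0.4 -0.7] q [-0.67  0.25  2.07  0.    0.82 -0.51]
spin -0.0009
```

View pics/z21.png

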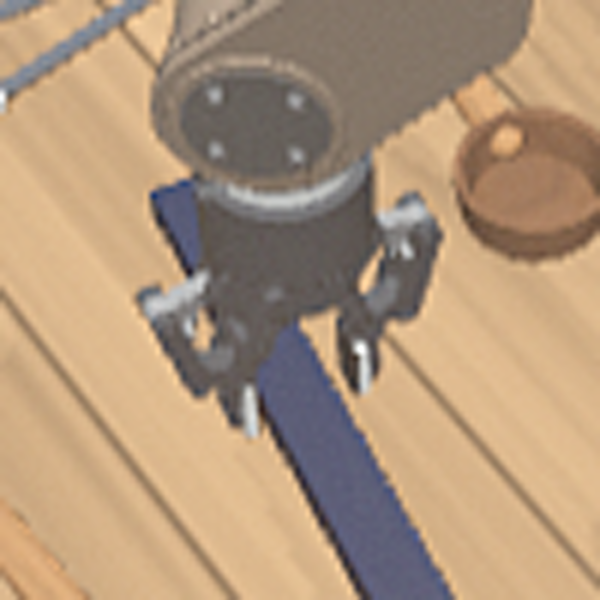

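servo_tool([
  {"dx": 0,"dy": -1,"dz": 4,"spin": 0,"fingers": 48},
  {"dx": 0,"dy": -1,"dz": 4,"spin": 0,"fingers": 48},
  {"dx": 0,"dy": 0,"dz": 0,"spin": 0,"fingers": 48},
])

```text
time_s: 13.47
position: [0.4628, -0.2393, -0.0235]
tcp_rot: [-2.39, -2.037, 0.001]
wrist_force: [-0.7, 0.6, -1.2]
opening: 0.0479
```

servo_tool([
  {"dx": 0,"dy": 0,"dz": 3,"spin": 0,"fingers": 48},
  {"dx": 0,"dy": 0,"dz": 0,"spin": 0,"fingers": 48},
])

```text
time_s: 13.63
position: [0.4631, -0.2395, -0.0263]
tcp_rot: [-2.39, -2.037, 0.0]
wrist_force: [0.3, -0.0, -0.4]
opening: 0.0479
```

servo_tool([
  {"dx": 0,"dy": 0,"dz": 3,"spin": 0,"fingers": 48},
  {"dx": 0,"dy": 0,"dz": 0,"spin": 0,"fingers": 48},
])

```text
time_s: 13.8
position: [0.4633, -0.2396, -0.0292]
tcp_rot: [-2.39, -2.037, 0.0]
wrist_force: [-0.4, 0.1, -0.3]
opening: 0.048
```

```bash
python3 pic.py scene 22 250 150 350 250 6
```

```text
t 13.85 pos [ 0.4633 -0.2396 -0.029 ] FYz [-0.1564 -0.4976 -0.029 ] hx 80.89 tilt 0.04 shift mm [  2.    0.3 -29. ] open 48.0 F [ 0.8 -0.3  0.7] q [-0.67  0.28  2.08  0.    0.79 -0.51]
spin -0.0011
```

View pics/z22.png

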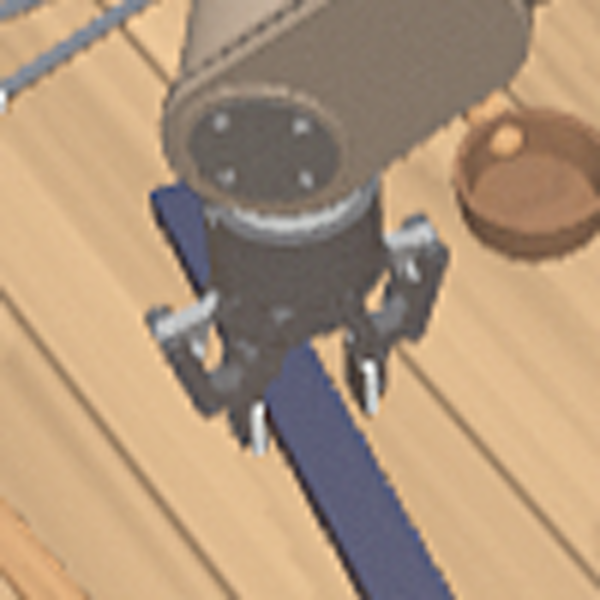

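servo_tool([
  {"dx": 0,"dy": 0,"dz": 2,"spin": 0,"fingers": 48},
  {"dx": 0,"dy": 0,"dz": 0,"spin": 0,"fingers": 48},
])

```text
time_s: 14.02
position: [0.4639, -0.2401, -0.0298]
tcp_rot: [2.391, 2.038, -0.0]
wrist_force: [-1.3, 1.0, 4.8]
opening: 0.0483
```

servo_tool([
  {"dx": 0,"dy": 0,"dz": 2,"spin": 0,"fingers": 48},
  {"dx": 0,"dy": 0,"dz": 0,"spin": 0,"fingers": 48},
])

```text
time_s: 14.18
position: [0.464, -0.2401, -0.0299]
tcp_rot: [-2.389, -2.038, 0.001]
wrist_force: [-7.0, 4.5, 17.2]
opening: 0.0479
```

servo_tool([
  {"dx": 0,"dy": 0,"dz": 2,"spin": 0,"fingers": 48},
  {"dx": 0,"dy": 0,"dz": 0,"spin": 0,"fingers": 48},
])

```text
time_s: 14.35
position: [0.4641, -0.2401, -0.03]
tcp_rot: [-2.387, -2.037, 0.002]
wrist_force: [-12.5, 8.0, 31.9]
opening: 0.048
```

servo_tool([
  {"dx": 0,"dy": 0,"dz": -5,"spin": 0,"fingers": 48},
  {"dx": 0,"dy": 0,"dz": -4,"spin": 0,"fingers": 48},
  {"dx": 0,"dy": 0,"dz": 0,"spin": 0,"fingers": 42},
  {"dx": 0,"dy": 0,"dz": 0,"spin": 0,"fingers": 36},
  {"dx": 0,"dy": 0,"dz": 0,"spin": 0,"fingers": 25},
  {"dx": 0,"dy": 0,"dz": 0,"spin": 0,"fingers": 25},
  {"dx": 0,"dy": 0,"dz": 0,"spin": 0,"fingers": 25},
], grip_force=70)

```text
time_s: 14.93
position: [0.4646, -0.2403, -0.025]
tcp_rot: [2.39, 2.036, 0.001]
wrist_force: [0.8, 0.6, 4.8]
opening: 0.0324
```

```bash
python3 pic.py scene 23 250 150 350 250 6
```

```text
t 14.98 pos [ 0.4646 -0.2403 -0.025 ] FYz [-0.1569 -0.499  -0.025 ] hx 80.87 tilt 0.12 shift mm [  2.5  -0.9 -25. ] open 32.3 F [0.9 0.1 5.7] q [-0.67  0.27  2.08  0.    0.79 -0.51]
spin -0.0015
```

View pics/z23.png

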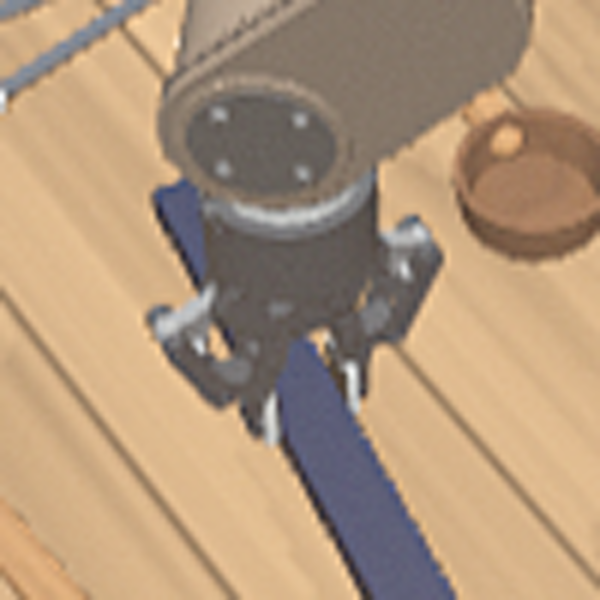

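servo_tool([
  {"dx": 0,"dy": 0,"dz": -10,"spin": 0,"fingers": 25},
  {"dx": 0,"dy": 0,"dz": -20,"spin": 0,"fingers": 25},
  {"dx": 0,"dy": 0,"dz": -25,"spin": 0,"fingers": 25},
  {"dx": 0,"dy": 0,"dz": -25,"spin": 0,"fingers": 25},
  {"dx": 0,"dy": 0,"dz": -20,"spin": 0.013,"fingers": 25},
  {"dx": 0,"dy": 0,"dz": 0,"spin": 0,"fingers": 25},
  {"dx": 0,"dy": 0,"dz": 0,"spin": 0,"fingers": 25},
])

```text
time_s: 15.57
position: [0.463, -0.2395, 0.0739]
tcp_rot: [-2.403, -2.023, 0.001]
wrist_force: [-0.8, 0.2, -5.3]
opening: 0.0324
```

```bash
sed -i 's/^go.*/go(P(.07,-.571,.075),heading=80.1)/' pic.py; python3 pic.py scene 24 240 100 360 220 5;  python3 pic.py top 25 310 220 430 290 5
```

```text
t 15.62 pos [ 0.4621 -0.2387  0.0724] FYz [-0.1557 -0.4962  0.0724] hx 80.16 tilt 0.22 shift mm [225.6  75.   -2.5] open 32.3 F [ 0.2  0.  -5.6] q [-0.67  0.1   2.05 -0.    0.99 -0.5 ]
spin 0.0011
t 15.67 pos [ 0.4616 -0.2384  0.0717] FYz [-0.1555 -0.4957  0.0717] hx 80.16 tilt 0.31 shift mm [225.4  75.5  -3.2] open 32.4 F [-0.   0.6 -5.2] q [-0.67  0.1   2.05 -0.    0.99 -0.5 ]
spin 0.001
```

View pics/scene24.png

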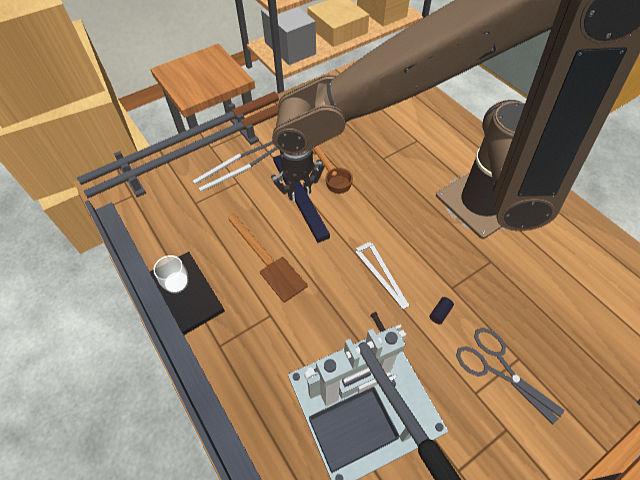

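View pics/top25.png

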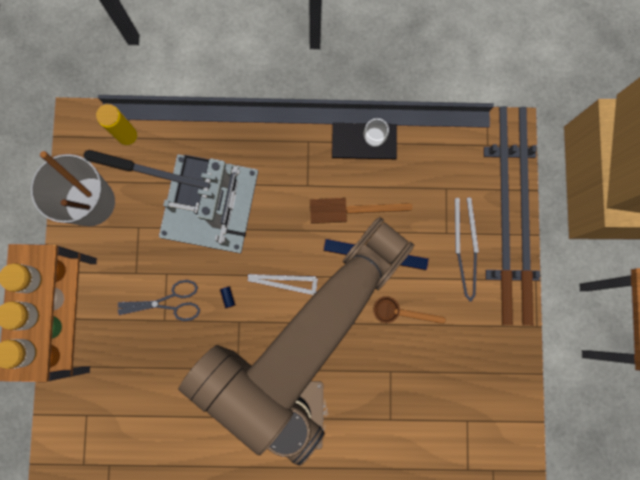

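servo_tool([
  {"dx": 20,"dy": 8,"dz": -1,"spin": 0,"fingers": 25},
  {"dx": 30,"dy": 10,"dz": -1,"spin": 0,"fingers": 25},
  {"dx": 35,"dy": 12,"dz": 0,"spin": 0,"fingers": 25},
  {"dx": 35,"dy": 12,"dz": 0,"spin": 0,"fingers": 25},
  {"dx": 35,"dy": 12,"dz": 0,"spin": 0,"fingers": 25},
  {"dx": 30,"dy": 10,"dz": 0,"spin": 0,"fingers": 25},
  {"dx": 15,"dy": 5,"dz": 0,"spin": 0,"fingers": 25},
  {"dx": 0,"dy": 0,"dz": 0,"spin": 0,"fingers": 25},
])

```text
time_s: 16.33
position: [0.565, -0.0508, 0.0733]
tcp_rot: [-2.396, -2.024, 0.003]
wrist_force: [0.3, -0.2, -4.1]
opening: 0.0326
```

servo_tool([
  {"dx": 0,"dy": 0,"dz": 0,"spin": 0,"fingers": 25},
  {"dx": 0,"dy": 0,"dz": 0,"spin": 0,"fingers": 25},
])

```text
time_s: 16.5
position: [0.5641, -0.0546, 0.0742]
tcp_rot: [-2.401, -2.021, 0.004]
wrist_force: [-0.9, 0.0, -4.8]
opening: 0.032
```

```bash
python3 pic.py scene 26 280 190 400 310 5;  python3 pic.py top 27 200 150 370 250 4
```

```text
t 16.55 pos [ 0.5643 -0.055   0.0747] FYz [ 0.0428 -0.5654  0.0747] hx 80.11 tilt 0.19 shift mm [27.2  5.6 -0.3] open 32.3 F [ 0.   0.4 -5.5] q [-0.28  0.2   1.94 -0.    1.01 -0.1 ]
spin 0.0001
t 16.6 pos [ 0.5646 -0.0553  0.0751] FYz [ 0.0426 -0.5657  0.0751] hx 80.07 tilt 0.14 shift mm [27.4  5.3  0.1] open 32.6 F [-0.1 -0.4 -5.3] q [-0.28  0.2   1.94 -0.    1.01 -0.1 ]
spin -0.0005
```

View pics/z26.png

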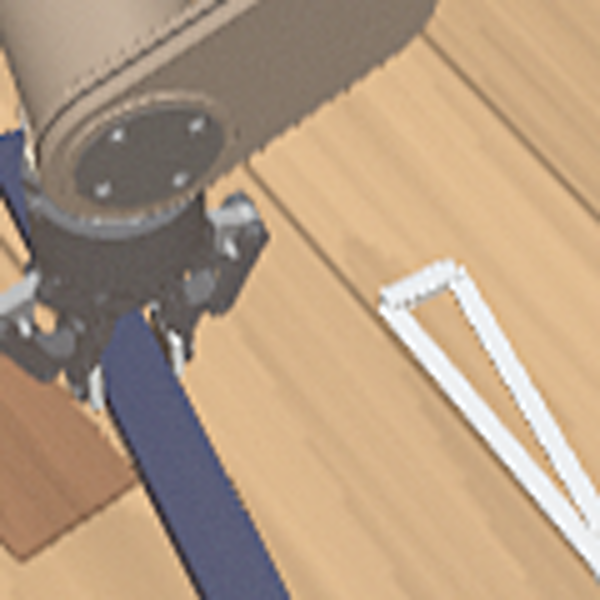

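View pics/z27.png

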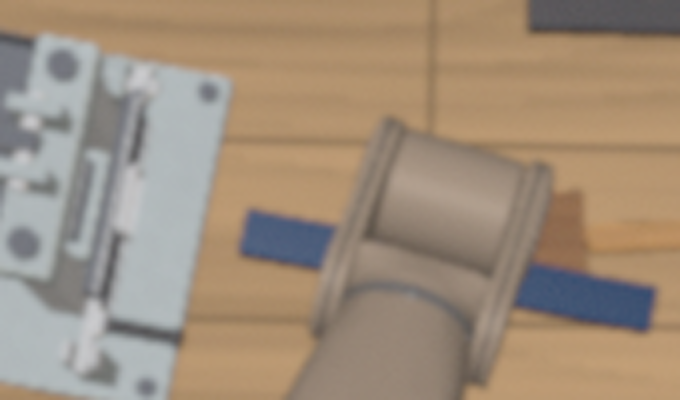

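```bash
cat > barpose.py <<'E'
from h import *
import sys
def mask(im):
    h=cv2.cvtColor(im,cv2.COLOR_BGR2HSV)
    return ((h[:,:,0]>105)&(h[:,:,0]<130)&(h[:,:,1]>80)).astype(np.uint8)
im=cv2.imread(sys.argv[1]);m=mask(im);m[:140]=0;m[300:]=0;m[:,:235]=0
n,l,st,ce=cv2.connectedComponentsWithStats(m)
ks=[k for k in range(1,n) if st[k,4]>60]
print([(st[k].tolist(),ce[k].round(1).tolist()) for k in ks])
E
python3 barpose.py pics/top27.png
python3 - <<'E'
from h import *
im=cv2.imread("pics/top27.png")
R=im[:,:,2]
up1=edge(R,(264,202.9),(281,205.9),4,trim=0);up2=edge(R,(333,217),(362,221.3),4,trim=0)
lo1=edge(R,(261.5,213.3),(279,216),4,trim=0);lo2=edge(R,(331,225.5),(360,231.3),4,trim=0)
fr=edge(R,(262.3,203.5),(260,212.5),4,trim=.15)
for e in(up1,up2,lo1,lo2,fr): print(e)
z=.12-.0
c1=(up1[0]+lo1[0])/2;c2=(up2[0]+lo2[0])/2
w=[onz("top",c,.12) for c in (up1[0],up2[0],lo1[0],lo2[0])]
for a,b in((0,1),(2,3)):
    d=w[a]-w[b];print("heading",np.degrees(np.arctan2(d[1],d[0])))
ca=cross(up1,fr);cb=cross(lo1,fr)
for c in(ca,cb):
    x=onz("top",c,.12);print("corner",c,(x@F).round(4),(x@Y).round(4))
S=cv2.imread("pics/scene26.png")[270:330,300:360];cv2.imwrite("pics/f.png",cv2.resize(S,None,fx=10,fy=10,interpolation=cv2.INTER_CUBIC))
E
```

```text
[([261, 204, 22, 12, 194], [271.1, 209.5]), ([329, 217, 34, 15, 328], [346.0, 223.9])]
(array([274.06744, 204.17763], dtype=float32), array([0.98312026, 0.18296053], dtype=float32), np.float32(0.03037706))
(array([347.1829 , 218.21347], dtype=float32), array([0.9810962 , 0.19352067], dtype=float32), np.float32(0.04784894))
(array([269.64276, 215.60825], dtype=float32), array([0.9830222 , 0.18348669], dtype=float32), np.float32(0.04542186))
(array([342.8837 , 229.49483], dtype=float32), array([0.98002136, 0.19889224], dtype=float32), np.float32(0.1385256))
(array([260.1078 , 207.92294], dtype=float32), array([ 0.21274036, -0.9771088 ], dtype=float32), np.float32(0.06897728))
heading 80.11392375519496
heading 80.25498013919318
corner [261.4351  201.82672] 0.1935 -0.5798
corner [258.87222 213.59787] 0.1938 -0.545
```

View pics/f.png

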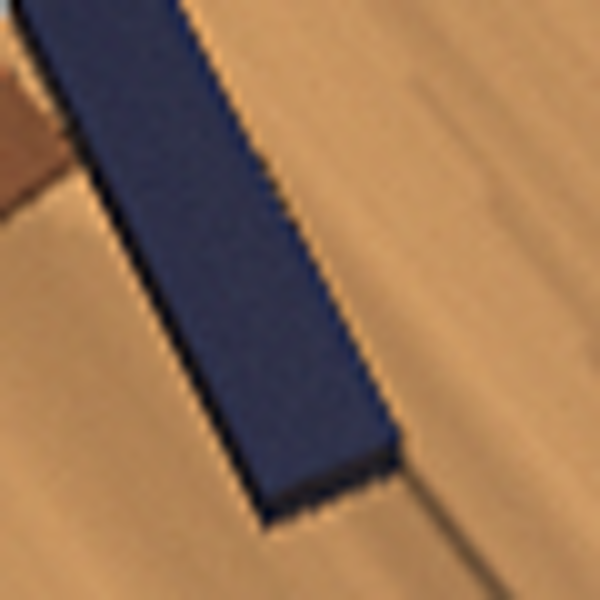

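```bash
python3 - <<'E'
from h import *
s=lambda u,v:(300+u/10-.45,270+v/10-.45)
for a,b in (((266,497),(261.435,201.83)),((401,438),(258.87,213.6))):
    x,e=tri(s(*a),b);print((x@F).round(4),(x@Y).round(4),x[2].round(4),e)
# scene only at z=.12
for a in ((266,497),(401,438)):
    x=onz("scene",s(*a),.12);print((x@F).round(4),(x@Y).round(4))
# rest: handle end in scene18 & lips
E
```

```text
0.194 -0.5809 0.1149 0.24295736461523668
0.1938 -0.5472 0.1135 1.9329426293224687
0.196 -0.582
0.1956 -0.5497
```

```bash
python3 - <<'E'
from h import *
im=cv2.cvtColor(cv2.imread("pics/top27.png"),cv2.COLOR_BGR2GRAY).astype(float)
# dark centroid across pin per column
for x in range(229,243):
    col=255-im[222:246,x];
    k=col.argmax();w=slice(max(0,k-4),k+5);c=col[w]-min(col[w][0],col[w][-1]);c=np.clip(c,0,None)
    yy=222+(np.arange(24)[w]*c).sum()/c.sum();p=onz("top",(x,yy),.11);print(x,yy.round(2),(p@F).round(4),(p@Y).round(4))
# lips: bright region near (232,200)
b=cv2.imread("pics/top27.png")[175:225,215:250];cv2.imwrite("pics/lip.png",cv2.resize(b,None,fx=12,fy=12,interpolation=cv2.INTER_CUBIC))
E
```

```text
229 231.21 0.2682 -0.4805
230 231.41 0.2653 -0.4805
231 231.61 0.2624 -0.4805
232 231.76 0.2595 -0.4806
233 231.91 0.2566 -0.4807
234 232.12 0.2537 -0.4807
235 232.36 0.2508 -0.4805
236 232.62 0.2478 -0.4804
237 232.8 0.2449 -0.4804
238 232.96 0.2421 -0.4805
239 233.16 0.2391 -0.4805
240 233.38 0.2362 -0.4804
241 233.58 0.2333 -0.4804
242 233.89 0.2304 -0.48
```

View pics/lip.png

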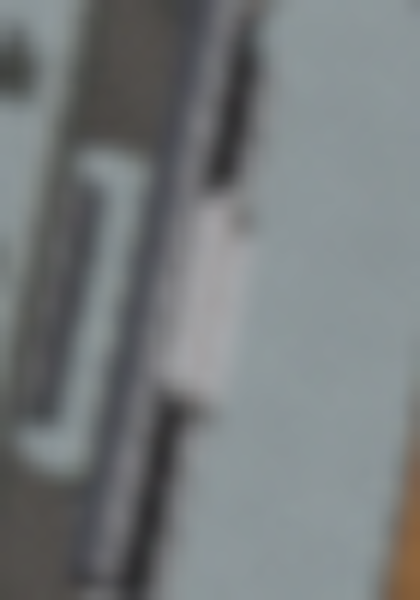

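servo_tool([
  {"dx": 15,"dy": 3,"dz": 0,"spin": 0,"fingers": 25},
  {"dx": 20,"dy": 3.3,"dz": 0,"spin": 0,"fingers": 25},
  {"dx": 20,"dy": 0,"dz": 0,"spin": 0,"fingers": 25},
  {"dx": 0,"dy": 0,"dz": 0,"spin": 0,"fingers": 25},
  {"dx": 0,"dy": 0,"dz": 0,"spin": 0,"fingers": 25},
])

```text
time_s: 17.02
position: [0.581, -0.0017, 0.076]
tcp_rot: [-2.404, -2.023, 0.001]
wrist_force: [0.5, 0.1, -5.4]
opening: 0.0323
```

```bash
sed -i 's/^go.*/go(P(.195,-.572,.075),heading=80.1)/' pic.py; python3 pic.py scene 28 300 270 400 370 6;  python3 pic.py top 29 200 150 300 250 6
```

```text
t 17.07 pos [ 0.581  -0.0023  0.0761] FYz [ 0.0977 -0.5727  0.0761] hx 80.13 tilt 0.05 shift mm [97.3 -0.6  1. ] open 32.4 F [ 0.  -0.6 -4.7] q [-0.18  0.22  1.91 -0.    1.01 -0.01]
spin 0.0005
t 17.12 pos [ 0.581  -0.0025  0.0761] FYz [ 0.0974 -0.5727  0.0761] hx 80.09 tilt 0.04 shift mm [97.6 -0.7  1. ] open 32.4 F [-0.6 -0.  -3.6] q [-0.18  0.22  1.91 -0.    1.01 -0.01]
spin -0.0001
```

View pics/z28.png

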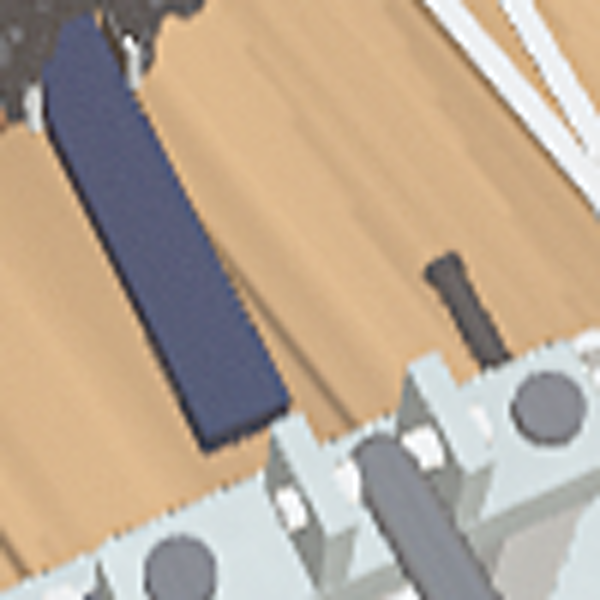

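View pics/z29.png

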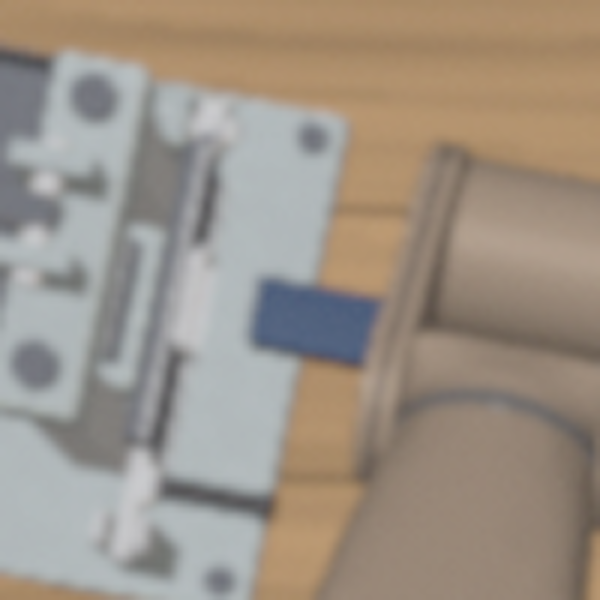

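servo_tool([
  {"dx": 8,"dy": -0.7,"dz": 1,"spin": 0,"fingers": 25},
  {"dx": 8,"dy": 0,"dz": 0,"spin": 0,"fingers": 25},
  {"dx": 6,"dy": 0,"dz": 0,"spin": 0,"fingers": 25},
  {"dx": 0,"dy": 0,"dz": 0,"spin": 0,"fingers": 25},
])

```text
time_s: 17.45
position: [0.5845, 0.0215, 0.0753]
tcp_rot: [-2.403, -2.023, -0.001]
wrist_force: [-0.2, 0.3, -5.4]
opening: 0.0321
```

servo_tool([
  {"dx": 5,"dy": 0,"dz": 0,"spin": 0,"fingers": 25},
  {"dx": 5,"dy": 0,"dz": 0,"spin": 0,"fingers": 25},
  {"dx": 0,"dy": 0,"dz": 0,"spin": 0,"fingers": 25},
])

```text
time_s: 17.7
position: [0.5863, 0.0312, 0.0754]
tcp_rot: [-2.403, -2.023, -0.001]
wrist_force: [-0.0, 0.1, -5.1]
opening: 0.0327
```

```bash
python3 pic.py top 30 200 150 300 250 6
```

```text
t 17.75 pos [0.5862 0.0307 0.0753] FYz [ 0.1311 -0.5722  0.0753] hx 80.2 tilt 0.0 shift mm [63.9 -0.1  0.3] open 32.2 F [-0.  -0.1 -4.5] q [-0.12  0.23  1.89 -0.    1.02  0.05]
spin 0.0017
```

View pics/z30.png

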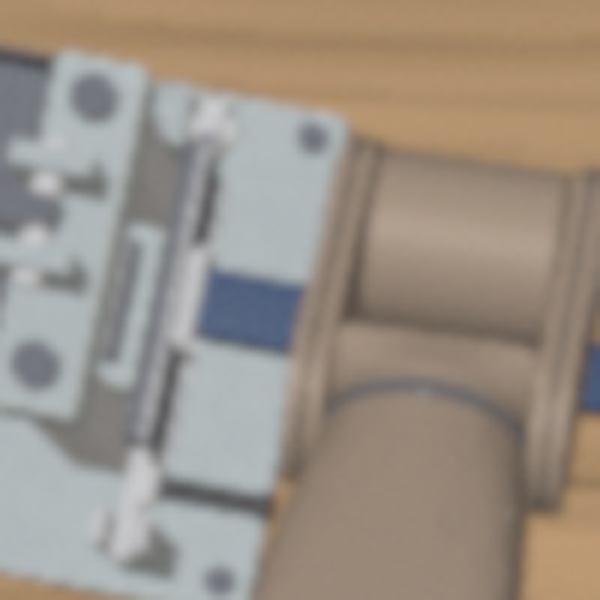

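servo_tool([
  {"dx": 4,"dy": 0,"dz": 0,"spin": 0,"fingers": 25},
  {"dx": 4,"dy": 0,"dz": 0,"spin": 0,"fingers": 25},
  {"dx": 0,"dy": 0,"dz": 0,"spin": 0,"fingers": 25},
])

```text
time_s: 18.0
position: [0.5876, 0.0387, 0.0753]
tcp_rot: [-2.404, -2.023, -0.0]
wrist_force: [-0.6, -0.4, -4.5]
opening: 0.0321
```

servo_tool([
  {"dx": 5,"dy": 0,"dz": 0,"spin": 0,"fingers": 25},
  {"dx": 5,"dy": 0,"dz": 0,"spin": 0,"fingers": 25},
  {"dx": 0,"dy": 0,"dz": 0,"spin": 0,"fingers": 25},
])

```text
time_s: 18.25
position: [0.5894, 0.0489, 0.0754]
tcp_rot: [-2.403, -2.023, -0.001]
wrist_force: [-0.2, -0.7, -4.5]
opening: 0.0321
```

```bash
python3 pic.py top 31 200 150 300 250 6
```

```text
t 18.3 pos [0.5893 0.0485 0.0753] FYz [ 0.1491 -0.5722  0.0753] hx 80.19 tilt 0.0 shift mm [45.9 -0.1  0.3] open 32.3 F [-0.3  0.4 -4.9] q [-0.09  0.24  1.88  0.    1.02  0.08]
spin 0.0016
```

View pics/z31.png

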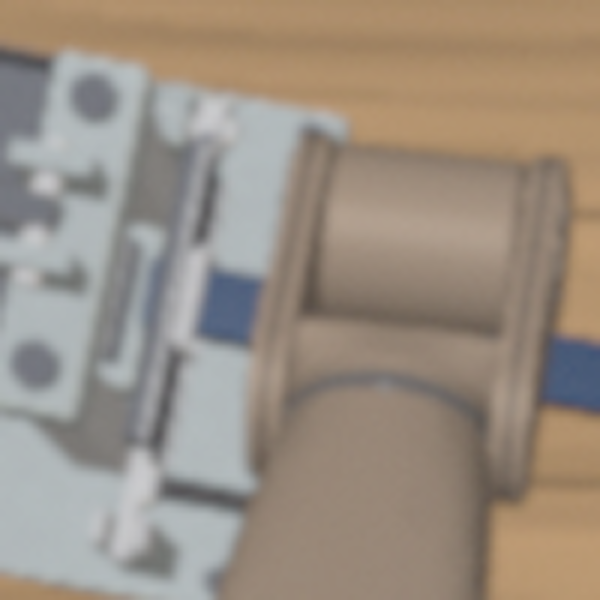

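servo_tool([
  {"dx": 5,"dy": 0,"dz": 0,"spin": 0.0015,"fingers": 25},
  {"dx": 5,"dy": 0,"dz": 0,"spin": 0,"fingers": 25},
  {"dx": 5,"dy": 0,"dz": 0,"spin": 0,"fingers": 25},
  {"dx": 5,"dy": 0,"dz": 0,"spin": 0,"fingers": 25},
  {"dx": 0,"dy": 0,"dz": 0,"spin": 0,"fingers": 25},
])

```text
time_s: 18.72
position: [0.5928, 0.0688, 0.0754]
tcp_rot: [-2.405, -2.021, -0.001]
wrist_force: [0.3, -0.5, -5.3]
opening: 0.0326
```

servo_tool([
  {"dx": 4,"dy": 0,"dz": 0,"spin": 0,"fingers": 25},
  {"dx": 4,"dy": 0,"dz": 0,"spin": 0,"fingers": 25},
  {"dx": 0,"dy": 0,"dz": 0,"spin": 0,"fingers": 25},
])

```text
time_s: 18.97
position: [0.5942, 0.0762, 0.0754]
tcp_rot: [-2.405, -2.021, -0.001]
wrist_force: [-0.3, -0.5, -4.6]
opening: 0.0324
```

servo_tool([
  {"dx": 3,"dy": 0,"dz": 0,"spin": 0,"fingers": 25},
  {"dx": 0,"dy": 0,"dz": 0,"spin": 0,"fingers": 25},
])

```text
time_s: 19.13
position: [0.5947, 0.0789, 0.0754]
tcp_rot: [-2.405, -2.021, -0.0]
wrist_force: [-0.1, 0.3, -4.5]
opening: 0.0323
```

```bash
python3 pic.py scene 32 290 260 410 380 5
```

```text
t 19.18 pos [0.5946 0.0787 0.0753] FYz [ 0.1797 -0.5722  0.0753] hx 80.07 tilt 0.0 shift mm [15.3 -0.2  0.3] open 32.5 F [ 0.2 -0.5 -4.4] q [-0.04  0.26  1.86  0.    1.02  0.14]
spin -0.0005
```

View pics/z32.png

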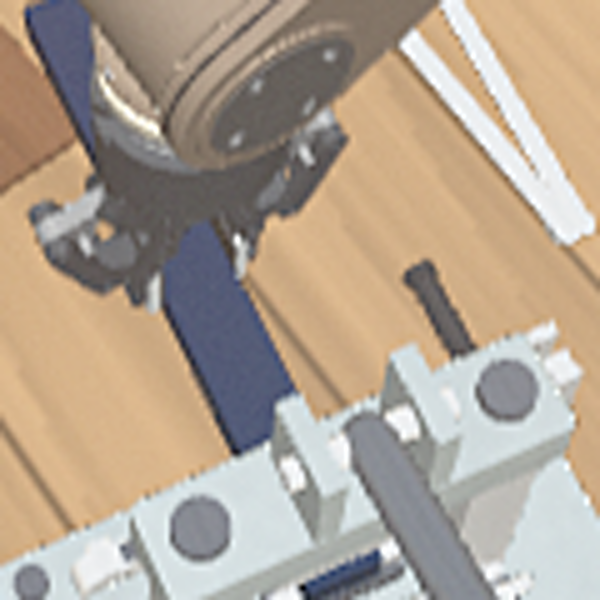

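servo_tool([
  {"dx": 2.5,"dy": 0,"dz": 0,"spin": 0,"fingers": 25},
  {"dx": 2.5,"dy": 0,"dz": 0,"spin": 0,"fingers": 25},
  {"dx": 0,"dy": 0,"dz": 0,"spin": 0,"fingers": 25},
])

```text
time_s: 19.43
position: [0.5955, 0.0838, 0.0753]
tcp_rot: [-2.405, -2.021, -0.0]
wrist_force: [0.8, 0.7, -4.3]
opening: 0.0322
```

servo_tool([
  {"dx": 2,"dy": 0,"dz": 0,"spin": 0,"fingers": 25},
  {"dx": 2,"dy": 0,"dz": 0,"spin": 0,"fingers": 25},
  {"dx": 0,"dy": 0,"dz": 0,"spin": 0,"fingers": 25},
])

```text
time_s: 19.68
position: [0.5962, 0.0877, 0.0753]
tcp_rot: [-2.405, -2.021, -0.0]
wrist_force: [0.5, 0.3, -4.4]
opening: 0.0323
```

servo_tool([
  {"dx": 2,"dy": 0,"dz": 0,"spin": 0,"fingers": 25},
  {"dx": 2,"dy": 0,"dz": 0,"spin": 0,"fingers": 25},
  {"dx": 0,"dy": 0,"dz": 0,"spin": 0,"fingers": 25},
])

```text
time_s: 19.93
position: [0.5969, 0.0917, 0.0754]
tcp_rot: [-2.405, -2.021, -0.0]
wrist_force: [-0.5, 0.6, -4.5]
opening: 0.0325
```

servo_tool([
  {"dx": 2,"dy": 0,"dz": 0,"spin": 0,"fingers": 25},
  {"dx": 2,"dy": 0,"dz": 0,"spin": 0,"fingers": 25},
  {"dx": 0,"dy": 0,"dz": 0,"spin": 0,"fingers": 25},
])

```text
time_s: 20.18
position: [0.5976, 0.0956, 0.0754]
tcp_rot: [-2.405, -2.021, -0.0]
wrist_force: [0.3, 0.5, -4.2]
opening: 0.0327
```

servo_tool([
  {"dx": 2,"dy": 0,"dz": 0,"spin": 0,"fingers": 25},
  {"dx": 0,"dy": 0,"dz": 0,"spin": 0,"fingers": 25},
])

```text
time_s: 20.35
position: [0.5979, 0.0975, 0.0753]
tcp_rot: [-2.405, -2.021, -0.0]
wrist_force: [-0.3, -0.6, -4.5]
opening: 0.0324
```

servo_tool([
  {"dx": 2,"dy": 0,"dz": 0,"spin": 0,"fingers": 25},
  {"dx": 0,"dy": 0,"dz": 0,"spin": 0,"fingers": 25},
])

```text
time_s: 20.52
position: [0.5982, 0.0979, 0.0754]
tcp_rot: [2.403, 2.021, -0.004]
wrist_force: [-0.7, -4.9, -2.8]
opening: 0.0328
```

```bash
python3 pic.py scene 33 330 350 400 420 8
```

```text
t 20.57 pos [0.5981 0.0979 0.0753] FYz [ 0.1993 -0.5724  0.0753] hx 80.1 tilt 0.15 shift mm [-4.3 -0.4  0.3] open 32.7 F [-0.7 -4.4 -3.9] q [-0.    0.27  1.84 -0.    1.03  0.17]
spin 0.0001
```

View pics/z33.png

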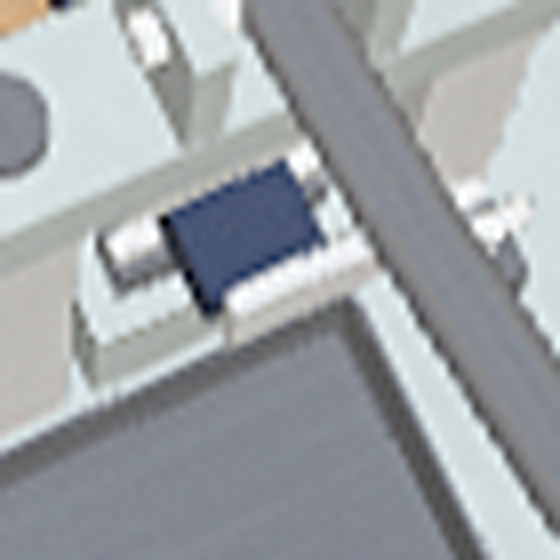

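```bash
python3 - <<'E'
from h import *
q=lambda u,v:(150+u/5-.4,140+v/5-.4)
for uv in ((235,312),(235,335),(232,360),(241,335)):
    w=onz("top",q(*uv),.124);print(uv,(w@F).round(4),(w@Y).round(4))
s=lambda u,v:(330+u/8-.44,350+v/8-.44)
for nm,uv,z in (("stop L front",(228,288),.124),("stopL back bottom?",(232,315),.124),("stop R?",(515,195),.124),("bar L",(212,308),.12),("bar R",(325,240),.12),("R2",(480,195),.124)):
    w=onz("scene",s(*uv),z);print(nm,(w@F).round(4),(w@Y).round(4))
a=cv2.imread("pics/scene18.png")[350:420,330:400];b=cv2.imread("pics/scene33.png")[350:420,330:400]
cv2.imwrite("pics/cmp.png",cv2.resize(np.hstack([a,b]),None,fx=5.7,fy=5.7,interpolation=cv2.INTER_CUBIC))
E
```

```text
(235, 312) 0.3734 -0.5433
(235, 335) 0.3705 -0.5303
(232, 360) 0.3691 -0.5159
(241, 335) 0.3672 -0.531
stop L front 0.3508 -0.5843
stopL back bottom? 0.357 -0.5864
stop R? 0.3598 -0.5092
bar L 0.3526 -0.5893
bar R 0.3493 -0.5564
R2 0.3562 -0.5171
```

View pics/cmp.png

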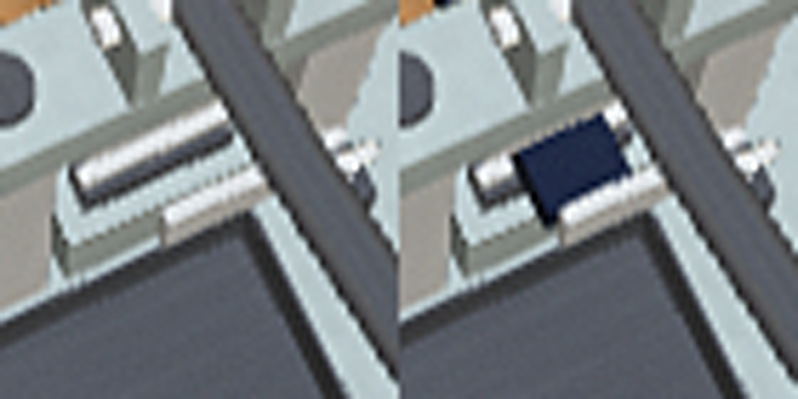

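servo_tool([
  {"dx": 1,"dy": 0,"dz": 0,"spin": 0,"fingers": 25},
  {"dx": 0,"dy": 0,"dz": 0,"spin": 0,"fingers": 25},
  {"dx": 0,"dy": 0,"dz": 0,"spin": 0,"fingers": 25},
  {"dx": 0,"dy": 0,"dz": 0,"spin": 0,"fingers": 25},
])

```text
time_s: 20.9
position: [0.5981, 0.0979, 0.0753]
tcp_rot: [2.403, 2.02, -0.006]
wrist_force: [-2.1, -8.1, -2.6]
opening: 0.0321
```

```bash
python3 pic.py scene 34 280 250 430 400 4; python3 pic.py top 35 190 140 340 240 4; python3 - <<'E'
from h import *
s=r.state();print(s["wrist_force"],s["ft_torque"])
im=cv2.imread("pics/top35.png");R=im[:,:,2]
c=255*(im[195:240,270:345]/255.)**.6;cv2.imwrite("pics/rear.png",cv2.resize(c.astype(np.uint8),None,fx=8,fy=8,interpolation=cv2.INTER_CUBIC))
E
```

```text
t 20.95 pos [0.5981 0.0979 0.0753] FYz [ 0.1993 -0.5724  0.0753] hx 80.1 tilt 0.24 shift mm [-4.3 -0.4  0.3] open 32.3 F [-1.3 -7.2 -4.1] q [-0.    0.27  1.84 -0.    1.03  0.17]
spin 0.0001
t 21.0 pos [0.5982 0.0979 0.0753] FYz [ 0.1993 -0.5724  0.0753] hx 80.11 tilt 0.24 shift mm [-4.3 -0.4  0.4] open 32.4 F [-1.6 -8.1 -3.6] q [-0.    0.27  1.84 -0.    1.03  0.17]
spin 0.0001
[-1.61251673 -8.08668744 -3.58951964] [-1.107722    0.18632411  0.07558949]
```

View pics/z34.png

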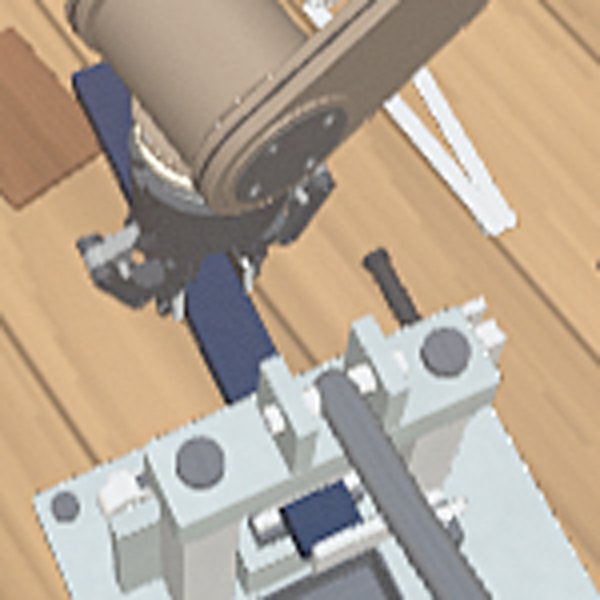

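View pics/z35.png

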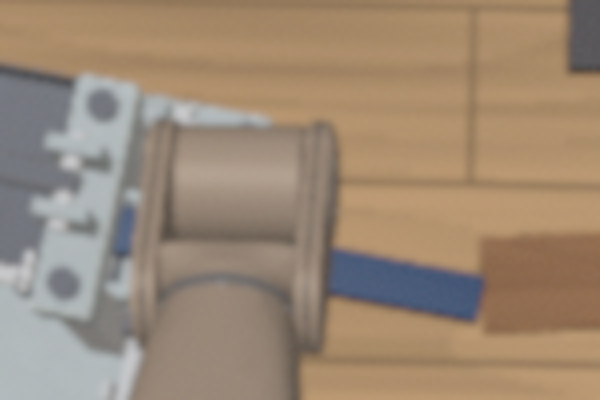

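View pics/rear.png

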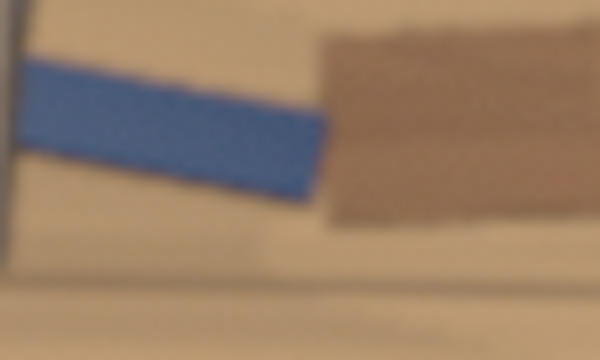

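```bash
python3 - <<'E'
from h import *
R=cv2.imread("pics/top35.png")[:,:,2]
f=lambda u,v:(270+u/8-.44,195+v/8-.44)
for a,b in(((40,62),(315,112)),((40,153),(300,202))):
    e=edge(R,f(*a),f(*b),3,trim=.05);w=[onz("top",e[0]+e[1]*t,.12) for t in(-15,15)];d=w[0]-w[1];print(np.degrees(np.arctan2(d[1],d[0]))%180,e[2])
# handle dark centroid compare scene18/34
a=cv2.imread("pics/scene18.png")[305:335,365:395].astype(float);b=cv2.imread("pics/scene34.png")[305:335,365:395].astype(float)
for x in(a,b):
    m=x.sum(2)<150;y=np.argwhere(m).mean(0);print(m.sum(),y)
for x,y in(("scene18","scene34"),):
    A=cv2.imread(f"pics/{x}.png")[315:345,395:412].astype(int);B=cv2.imread(f"pics/{y}.png")[315:345,395:412].astype(int);print("fork/tongue diff",np.abs(A-B).mean(),np.abs(A-B).max())
r.sign_off()
E
```

```text
80.37733710036315 0.02862066
80.31184821263025 0.015306504
50 [16.54 12.08]
68 [15.94117647 11.85294118]
fork/tongue diff 1.4019607843137254 6
the job is handed in; nothing more can be done
```

The guard is shut with its tongue in the catch, and the flat bar is through the window with its end against the length stop. The gripper still holds it at 70 N. I handed the job in at about 21 s of the 64 s allowed.

**What the last checks showed**
- **Guard:** I swung it down until the force at the hard end rose to about 40 N. In the final picture the tongue and fork look the same as just after closing, so feeding the bar did not lift it.
- **Feed:** There was no side force on the way through the window. At the stop the wrist force shows a steady 8 N push against the feed, and the picture shows the bar's end at the stop plate.
- **Square:** The gripper heading is 80.1° against a feed direction of 80.1°. The camera puts the bar at about 80.35°, so they agree to about 0.3°.
- **Level:** The tool tilt is 0.2°. I did not measure the bar's own tilt in its final position.
- **Other tools and offcut:** I did not touch them, and nothing looked moved in the pictures.

**What went wrong or disagreed**
- **Height offset:** The real fingertips sat about 30 mm higher than the reported tool height. My first grip on the handle therefore closed above it, and a closed-finger touch then pressed the guard down slightly. After that I worked from felt contacts with the bench and the guard's end stop.
- **Cameras:** The two cameras disagreed by about 3 mm sideways, so I aimed between them and the felt handle position.
- **Stop plate:** It looks off-centre to the feed line in the picture by about 20 mm, although it was described as centred. The bar's end still overlaps it over nearly its whole width.

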